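# Populate a lighting connection hub

## Task

Make up this lighting connection hub: lever its cover open with the pry tool at the notch in the cover's front edge and press every connector block from the blue tray fully home into a bay of its own, flush with the deck (spare bays stay empty). Then shut the cover fully and press the test plunger down to its stop. Leave the pry tool lying on its rubber mat, and do not disturb the reel, the brass lamp base or the carton.

Things in the scene. Friction and masses are not known exactly. Their poses are not given: they have to be found in the camera images.
- hub: grey plastic enclosure fixed to the bench, 105 (x) by 260 (y) by 45 mm high; origin at the centre of its underside, x pointing away from its notched front, z up. Its flat top (the deck, 45 mm up) has four bays in a row under the cover (y -130 to +60 mm) and, beside the cover at x 0, y +98 mm, the test plunger
- bay0 (a point): mouth centre of bay 0, at deck height: x -5, y -98 mm in the hub. Axes as the hub's. A straight recess 37 (x) by 33 (y) mm with a slight lead-in (1.5 mm play all round a block). Its stiff contact bed starts 18 mm below the deck, so a block set in stands 8 mm proud; from about 7 N the bed slides down 8 mm to its stop (block flush) and stays where it is pushed
- bay1 (a point): mouth centre of bay 1, at deck height: x -5, y -56 mm in the hub. Axes as the hub's. A straight recess 37 (x) by 33 (y) mm with a slight lead-in (1.5 mm play all round a block). Its stiff contact bed starts 18 mm below the deck, so a block set in stands 8 mm proud; from about 7 N the bed slides down 8 mm to its stop (block flush) and stays where it is pushed
- bay2 (a point): mouth centre of bay 2, at deck height: x -5, y -14 mm in the hub. Axes as the hub's. A straight recess 37 (x) by 33 (y) mm with a slight lead-in (1.5 mm play all round a block). Its stiff contact bed starts 18 mm below the deck, so a block set in stands 8 mm proud; from about 7 N the bed slides down 8 mm to its stop (block flush) and stays where it is pushed
- bay3 (a point): mouth centre of bay 3, at deck height: x -5, y 28 mm in the hub. Axes as the hub's. A straight recess 37 (x) by 33 (y) mm with a slight lead-in (1.5 mm play all round a block). Its stiff contact bed starts 18 mm below the deck, so a block set in stands 8 mm proud; from about 7 N the bed slides down 8 mm to its stop (block flush) and stays where it is pushed
- notch (a point): centre of the pry notch as it lies when the cover is shut: in the middle of the cover's front edge, on the hub's front face (x -52.5, y -35 mm in the hub), 3.5 mm above the deck; axes as the hub's. The notch is 30 mm wide and 7 mm high (from the deck up) and goes through the cover's 4 mm front skirt, to a free space 10 mm high under the cover
- hinge (a point): middle of the cover's hinge line, on the deck's rear edge (x +52.5, y -35 mm in the hub); axes as the hub's, the line runs along y
- lid_edge (a point): point on the cover, at the top edge of the notch on its front face: 105 mm from the hinge line and 7 mm above the deck when shut; moves with the cover. Axes as the hub's when shut
- lid (a joint): angle of the white cover, rad: 0 shut, grows as the front edge rises, stop at 1.8 (leaning back past upright). The cover is a 4 mm plate, 105 by 190 mm, with 10 mm skirts at front and sides; its outer face is 14 mm above the deck when shut. Its stiff hinge holds it at any angle; it takes 1 to 2 N at the front edge to move
- test_plunger (a joint): travel of the test plunger, m: 0 up, 0.010 at its stop. Springs back by itself; 3 N to start, 8 N at the stop
- plunger_top (a point): top centre of the plunger's black mushroom head, 32 mm across, 23 mm above the deck when up
- block0: white connector block, 34 (x) by 30 (y) by 26 mm high, 40 g, three wire entries in its top; origin at the centre of its underside, z up. All blocks are alike and fit any bay, either way round, with the long side along the hub's x. May be absent (two to four are supplied)
- block1: white connector block, 34 (x) by 30 (y) by 26 mm high, 40 g, three wire entries in its top; origin at the centre of its underside, z up. All blocks are alike and fit any bay, either way round, with the long side along the hub's x. May be absent (two to four are supplied)
- block2: white connector block, 34 (x) by 30 (y) by 26 mm high, 40 g, three wire entries in its top; origin at the centre of its underside, z up. All blocks are alike and fit any bay, either way round, with the long side along the hub's x. May be absent (two to four are supplied)
- block3: white connector block, 34 (x) by 30 (y) by 26 mm high, 40 g, three wire entries in its top; origin at the centre of its underside, z up. All blocks are alike and fit any bay, either way round, with the long side along the hub's x. May be absent (two to four are supplied)
- parts_tray: blue tray fixed to the bench, 270 (x) by 250 (y) mm outside, 10 mm high, walls 4 mm, floor 5 mm thick; origin at the centre of its underside. The blocks stand on its floor
- pry_tool: pry tool lying flat: wooden handle 80 (x) by 24 (y) by 20 mm high, origin under the middle of the handle; a steel blade 12 mm wide and 2.5 mm thick leaves the handle's +x end at half height (10 mm) and ends 95 mm ahead of the origin. 90 g
- blade_tip (a point): end of the blade's centre line; axes as the tool's, x along the blade
- tool_mat: black rubber mat fixed to the bench, 240 (x) by 170 (y) by 3 mm; origin at the centre of its underside
- cable_reel: black cable reel standing on its flange, 90 mm across, 55 mm high, origin under its centre: bystander
- lamp_base: turned brass lamp base, 84 mm across, 90 mm high, origin under its centre: bystander
- bulb_carton: cardboard carton 90 (x) by 60 (y) by 60 mm, origin under its centre: bystander
There are look-alikes about, which are no part of the job. Several things look just like the pry_tool: the one meant starts farthest from the robot's base.

How it is judged:
On the way, in this order (a step that is already met when the one before it is completed fails the run):
1. the cover is levered up (past 0.3 rad) with the pry tool's blade under its front edge (value of joint lid above 0.3 rad and distance between blade_tip and lid_edge below 0.04 m and contact force between pry_tool and hub above 0.2 N), for 0.1 s.
2. every block supplied is pressed flush into a bay while the cover is open (((horizontal distance between block0 and bay0 below 0.004 m and z of block0 in the frame of bay0 below -0.0242 m) or (horizontal distance between block0 and bay1 below 0.004 m and z of block0 in the frame of bay1 below -0.0242 m) or (horizontal distance between block0 and bay2 below 0.004 m and z of block0 in the frame of bay2 below -0.0242 m) or (horizontal distance between block0 and bay3 below 0.004 m and z of block0 in the frame of bay3 below -0.0242 m)) and angle between each of block0, block1, block2, block3's own z axis and vertical below 0.08 rad and ((horizontal distance between block1 and bay0 below 0.004 m and z of block1 in the frame of bay0 below -0.0242 m) or (horizontal distance between block1 and bay1 below 0.004 m and z of block1 in the frame of bay1 below -0.0242 m) or (horizontal distance between block1 and bay2 below 0.004 m and z of block1 in the frame of bay2 below -0.0242 m) or (horizontal distance between block1 and bay3 below 0.004 m and z of block1 in the frame of bay3 below -0.0242 m)) and ((horizontal distance between block2 and bay0 below 0.004 m and z of block2 in the frame of bay0 below -0.0242 m) or (horizontal distance between block2 and bay1 below 0.004 m and z of block2 in the frame of bay1 below -0.0242 m) or (horizontal distance between block2 and bay2 below 0.004 m and z of block2 in the frame of bay2 below -0.0242 m) or (horizontal distance between block2 and bay3 below 0.004 m and z of block2 in the frame of bay3 below -0.0242 m)) and ((horizontal distance between block3 and bay0 below 0.004 m and z of block3 in the frame of bay0 below -0.0242 m) or (horizontal distance between block3 and bay1 below 0.004 m and z of block3 in the frame of bay1 below -0.0242 m) or (horizontal distance between block3 and bay2 below 0.004 m and z of block3 in the frame of bay2 below -0.0242 m) or (horizontal distance between block3 and bay3 below 0.004 m and z of block3 in the frame of bay3 below -0.0242 m)) and value of joint lid above 0.5 rad), for 0.2 s.
3. the cover is shut (value of joint lid below 0.04 rad), for 0.2 s.
4. the test plunger is pressed to its stop (value of joint test_plunger above 0.009 m), for 0.1 s.
At the end, for the whole second after the job is handed in: Every supplied block sits upright in a bay of its own, centred within 4 mm, its top no more than 1.8 mm above the deck; the cover is shut (under 0.04 rad), the plunger has sprung back up (within 2 mm), and the pry tool lies at rest with the middle of its handle over the rubber mat (((horizontal distance between block0 and bay0 below 0.004 m and z of block0 in the frame of bay0 below -0.0242 m) or (horizontal distance between block0 and bay1 below 0.004 m and z of block0 in the frame of bay1 below -0.0242 m) or (horizontal distance between block0 and bay2 below 0.004 m and z of block0 in the frame of bay2 below -0.0242 m) or (horizontal distance between block0 and bay3 below 0.004 m and z of block0 in the frame of bay3 below -0.0242 m)) and angle between each of block0, block1, block2, block3's own z axis and vertical below 0.08 rad and ((horizontal distance between block1 and bay0 below 0.004 m and z of block1 in the frame of bay0 below -0.0242 m) or (horizontal distance between block1 and bay1 below 0.004 m and z of block1 in the frame of bay1 below -0.0242 m) or (horizontal distance between block1 and bay2 below 0.004 m and z of block1 in the frame of bay2 below -0.0242 m) or (horizontal distance between block1 and bay3 below 0.004 m and z of block1 in the frame of bay3 below -0.0242 m)) and ((horizontal distance between block2 and bay0 below 0.004 m and z of block2 in the frame of bay0 below -0.0242 m) or (horizontal distance between block2 and bay1 below 0.004 m and z of block2 in the frame of bay1 below -0.0242 m) or (horizontal distance between block2 and bay2 below 0.004 m and z of block2 in the frame of bay2 below -0.0242 m) or (horizontal distance between block2 and bay3 below 0.004 m and z of block2 in the frame of bay3 below -0.0242 m)) and ((horizontal distance between block3 and bay0 below 0.004 m and z of block3 in the frame of bay0 below -0.0242 m) or (horizontal distance between block3 and bay1 below 0.004 m and z of block3 in the frame of bay1 below -0.0242 m) or (horizontal distance between block3 and bay2 below 0.004 m and z of block3 in the frame of bay2 below -0.0242 m) or (horizontal distance between block3 and bay3 below 0.004 m and z of block3 in the frame of bay3 below -0.0242 m)) and value of joint lid below 0.04 rad and value of joint test_plunger below 0.002 m and x of pry_tool in the frame of tool_mat between -0.12 and 0.12 m and y of pry_tool in the frame of tool_mat between -0.085 and 0.085 m and z of blade_tip in the frame of tool_mat below 0.03 m and linear speed of pry_tool below 0.02 m/s); the robot touches nothing.
It fails at once if the reel is disturbed (moved over 20 mm) (distance of cable_reel from where it was at the start of the episode above 0.02 m).
It fails at once if the lamp is disturbed (moved over 20 mm) (distance of lamp_base from where it was at the start of the episode above 0.02 m).
It fails at once if the carton is disturbed (moved over 20 mm) (distance of bulb_carton from where it was at the start of the episode above 0.02 m).
Of block0, block1, block2, block3 only 2 to 4 are there at a start; the rules pass over those that are not, and their reading is None.
At some moment in a run one of block0, block1, block2, block3 may be knocked a few centimetres aside while the robot is not near it.
It also fails if it takes over 210 s, if anything falls off the work surface, if the arm or the gripper's body presses on something with over 40 N, if the wrist force passes 120 N, or if a joint passes its speed limit or range.

## Robot

A 6-joint arm with a two-finger parallel gripper is mounted at the origin on the work surface. World frame = base frame: x ahead of the robot, y to its left, z up, the work surface at z = 0. Lengths are in m, angles in rad, forces in N, time in s.
With the tool pointing down it reaches from about 0.35 to 0.975 m from the base axis. Payload 4.9 kg.
Tool frame: the origin (TCP) lies at the very end of the fingers, on their centre line; the grasp point (between the pads) lies 19 mm behind it; z points along the fingers, y is the line along which they close (so a half turn about z gives the same grasp; the last joint's range is limited). The gripper opens to 85 mm and grips with 20 to 120 N. Pads are 22 mm wide; open, the fingers measure 114 mm over their backs; the gripper's body (76 mm by 85 mm) begins 54 mm behind the grasp point. The pads swing forward as they close: fully open they stand 13 mm farther back than shut.
Start: joints at [-1.334, 0.053, 1.613, -0, 1.476, -0.119], TCP at [0.218, -0.586, 0.231] pointing down, gripper open.
Joint ranges: [-3.01, 3.01], [-1.01, 2.22], [0.06, 2.58], [-1.02, 4.17], [0.09, 2.62], [-3.14, 3.14]. Speed limits (rad/s): [2.57, 2.57, 3.14, 3.14, 3.14, 3.14].

## Interface

Orientations are given as a unit quaternion [w, x, y, z].
In Python, from plant import manip gives the robot as it stands.
- The arm moves only by the tool send_rows, never from a script. Its argument "increments" is a list of rows, each an object of numbers: "claw": the closure, from -1 (fully open) to 1 (shut); "dx", "dy", "dz": the shift along the tool's x, y, z in units of 0.5 m (1.0 is 0.5 m); "yaw": the turn about the tool's z in units of 1.5 rad (1.0 is 1.5 rad). A call has 1 to 20 rows; each row is the pose to reach, as a shift and turn from the pose commanded when the call began, along the tool's axes at that moment; what a row does not reach only later rows make up. A row lasts 1/8 s, in which the tool goes at most 62.5 mm and 10.7 degrees, less where a joint would pass 70% of its speed; a pose out of reach is approached as far as the arm can. A call with a number of a shift or a turn outside -1 to 1 is refused whole. A call with a gripper value outside its range is refused whole. The fingers move at their own pace and stop on an object; the grip force is fixed at half the most. Time passes only in rows, so rows that repeat a pose let the fingers close. It gives the time, the measured TCP pose, the force, the opening and the grip force at its end, in the units of the state.
- manip.state(): the state, without advancing time (a new reading comes with each control period).
- manip.grab_frame(name): name is "scene" or "top" or "wrist"; returns the picture (384x512x3 uint8, red, green, blue); there is no depth.
- manip.camera_params(name): a dict with "camera_matrix" (3x3 intrinsics, pixels), "extrinsics" (4x4, takes a point from world to camera coordinates); the wrist camera has in their place "tool_from_camera" (4x4, takes a point from camera to tool coordinates, whose origin is the TCP and whose axes are the flange's). Camera axes: x right, y down, z forward; pixel columns grow to the right and rows downward; lengths in m; the calibration is good to about 2 mm. The wrist camera is an equidistant fisheye: a pixel r from the principal point sees the ray r / f radians off the axis. A picture is of the moment at which its call begins: read the wrist's pose just before it. camera_params takes no time and is no camera call.
- manip.job_done(): hands the job in; it is judged then, once.
The state is a dict: "time": time; "joint_pos": joint angles; "joint_vel": joint speeds; "joint_efforts": joint torques, N m; "tool_pos": TCP position; "tool_rot": TCP orientation; "contact_force": force on the tool from outside, world axes, zero at the start; "ft_torque": the same for the moment, N m; "gripper_width": opening from 0.0 (shut) to 1.0 (fully open); "grasp_force": force on a finger pad.
Only numpy, scipy, OpenCV 4.12 (cv2) and the standard library are available. Lean on these libraries where they do the work, as an engineer would, in place of code of your own. Each camera call takes 0.05 s, during which the arm holds its last target. There are 200 camera calls.

## Working session

There is one attempt and no reset: what is moved stays moved. The work goes in short steps, Python scripts to look and compute and a tool call to move; the robot and the scene stay as the last step left them, time stands still between calls to the robot, and variables do not carry over. Pictures are saved under pics/ and viewed, at most 14 in all, crops included, and the job is handed in when it is done.

Besides the shell and the picture viewer there is one more tool, called after ">>>" as name([rows], argument=value, ...), one row to a line, values as JSON. send_rows: Moves the arm, as the interface text tells. Shifts and turns lie within -1 to 1; 1 stands for 0.5 m of shift or 1.5 rad of turn. Its arguments: {"type":"object","properties":{"increments":{"type":"array","items":{"type":"object","properties":{"claw":{"type":"number"},"dx":{"type":"number"},"dy":{"type":"number"},"dz":{"type":"number"},"yaw":{"type":"number"}}}}},"required":["increments"]}

```bash
mkdir -p pics; ls; python3 - <<'E'
from plant import manip
import cv2
s=manip.state();print({k:s[k] for k in('time','tool_pos','tool_rot','gripper_width','contact_force')})
for n in('scene','top'):
    cv2.imwrite(f'pics/{n}0.png',cv2.resize(manip.grab_frame(n)[:,:,::-1],(800,600),interpolation=cv2.INTER_CUBIC));print(n,manip.camera_params(n))
print(manip.camera_params('wrist'))
E
```

```text
pics
{'time': 0.0, 'tool_pos': array([ 0.21757209, -0.5852486 ,  0.23006858]), 'tool_rot': array([-1.01257022e-03,  9.84217336e-01,  1.76961030e-01, -6.95688720e-05]), 'gripper_width': 0.9981982324101311, 'contact_force': array([0.15157179, 0.81168037, 0.11968964])}
scene {'camera_matrix': array([[377.63211629,   0.        , 259.74764042],
       [  0.        , 377.63211629, 192.90756041],
       [  0.        ,   0.        ,   1.        ]]), 'extrinsics': array([[ 0.62683448,  0.77905307,  0.01244407, -0.36207903],
       [ 0.6473315 , -0.51182822, -0.56479536, -0.3123492 ],
       [-0.43363634,  0.36208864, -0.82513717,  1.40408416],
       [ 0.        ,  0.        ,  0.        ,  1.        ]])}
top {'camera_matrix': array([[477.96688289,   0.        , 257.71699674],
       [  0.        , 477.96688289, 196.94814085],
       [  0.        ,   0.        ,   1.        ]]), 'extrinsics': array([[ 0.00787615, -0.99996004,  0.00422905, -0.00830102],
       [-0.99724597, -0.00816653, -0.07371417,  0.55501338],
       [ 0.07374576, -0.00363681, -0.99727044,  1.19936242],
       [ 0.        ,  0.        ,  0.        ,  1.        ]])}
{'camera_matrix': array([[297.31863964,   0.        , 257.7354803 ],
       [  0.        , 297.31863964, 194.02157978],
       [  0.        ,   0.        ,   1.        ]]), 'tool_from_camera': array([[-7.18687006e-04, -9.58130844e-01, -2.86329827e-01,
         7.29534044e-02],
       [ 9.99999421e-01, -4.59310559e-04, -9.73028134e-04,
        -1.26268710e-03],
       [ 8.00773955e-04, -2.86330360e-01,  9.58130619e-01,
        -1.41595190e-01],
       [ 0.00000000e+00,  0.00000000e+00,  0.00000000e+00,
         1.00000000e+00]])}
```

View pics/top0.png

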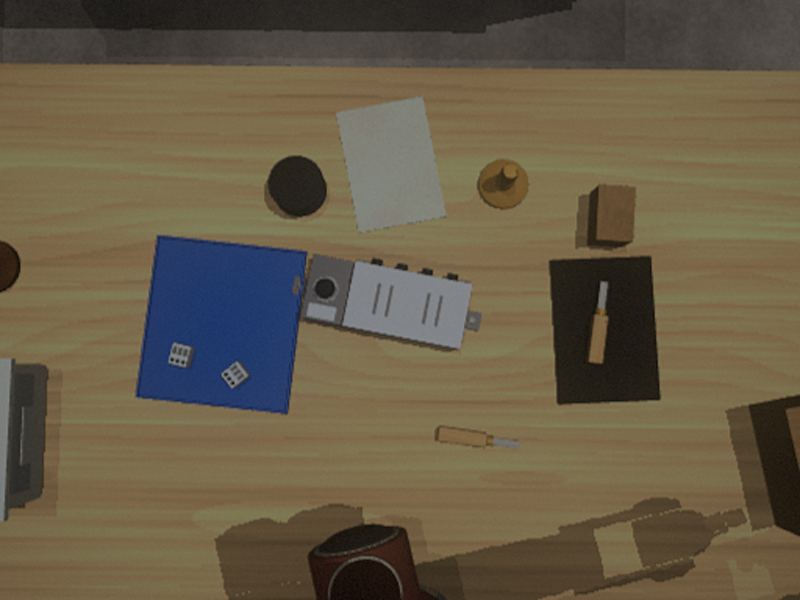

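View pics/scene0.png

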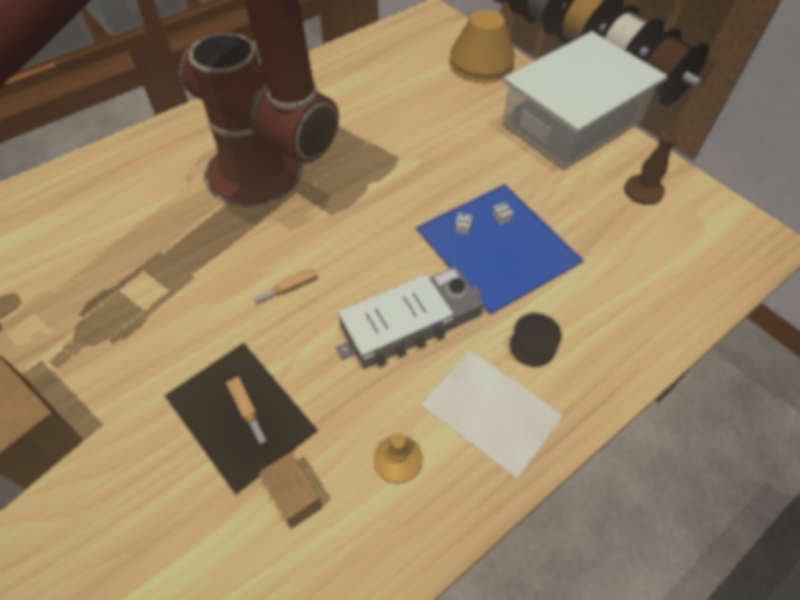

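Top view (800x600): the hub is at (390,300) with its plunger at (325,288), two blocks sit in the tray at (181,355) and (235,374), and the mat is at (605,330). The pry tool candidates are the handle on the mat at (597,335) and a handle near the robot at (462,436). The base is near (360,560), so the one on the mat is the farther of the two.

```bash
cat > h.py <<'E'
import numpy as np, cv2
from plant import manip
from scipy.spatial.transform import Rotation as R
def cam(n): 
    p=manip.camera_params(n); return p['camera_matrix'],np.array(p.get('extrinsics',p.get('tool_from_camera')))
def ray_plane(o,d,z): return o+d*(z-o[2])/d[2]
def top(u,v,z,n='top'):            # native pixels -> world on plane z
    K,E=cam(n); r=E[:3,:3].T; return ray_plane(-r@E[:3,3],r@(np.linalg.inv(K)@[u,v,1]),z)
def tpose(s=None):
    s=s or manip.state(); q=s['tool_rot']; T=np.eye(4); T[:3,:3]=R.from_quat([q[1],q[2],q[3],q[0]]).as_matrix(); T[:3,3]=s['tool_pos']; return T
def wrist(u,v,z,T):
    K,E=cam('wrist'); a=np.array([u-K[0,2],v-K[1,2]])/K[0,0]; r=np.hypot(*a)
    d=np.r_[a/r*np.sin(r),np.cos(r)] if r>0 else np.array([0,0,1.]); M=T@E
    return ray_plane(M[:3,3],M[:3,:3]@d,z)
def wproj(P,T):
    K,E=cam('wrist'); c=np.linalg.inv(T@E)@np.r_[P,1]; th=np.arctan2(np.hypot(c[0],c[1]),c[2]); a=np.arctan2(c[1],c[0])
    return K[0,2]+K[0,0]*th*np.cos(a),K[1,2]+K[0,0]*th*np.sin(a)
def yaw(T): return np.arctan2(T[1,0],T[0,0])
def go(P,yw=None,T=None,n=0):      # shift/turn in move units from present pose
    T=tpose() if T is None else T; d=T[:3,:3].T@(np.asarray(P)-T[:3,3])/0.5
    y=0 if yw is None else -((yw-yaw(T)+np.pi)%(2*np.pi)-np.pi)/1.5
    print('go dx %.4f dy %.4f dz %.4f yaw %.4f'%(*d,y))
def snap(name,crop=None,sc=None):
    T=tpose(); im=manip.grab_frame('wrist'); np.savez('pics/'+name,im=im,T=T); o=im[:,:,::-1]
    if crop: o=o[crop[1]:crop[3],crop[0]:crop[2]]
    f=sc or min(800/o.shape[1],600/o.shape[0]); cv2.imwrite('pics/'+name+'.png',cv2.resize(o,None,fx=f,fy=f,interpolation=cv2.INTER_CUBIC)); return T
E
python3 - <<'E'
from h import *
np.set_printoptions(precision=4,suppress=True)
q=lambda u,v,z:top(u*.64,v*.64,z)
for n,p in dict(tool=(597,335,.02),tooltip=(604,282,.013),decoy=(462,436,.02),mat=(605,330,.003),b0=(181,355,.031),b1=(235,374,.031),plung=(325,288,.068),lidFL=(342,325,.059),lidFR=(460,349,.059),lidBR=(471,281,.059),lidBL=(355,262,.059),lamp=(503,185,.08),carton=(613,210,.06),reel=(298,186,.055)).items():
    w=q(*p);print(n,w,np.hypot(*w[:2]))
T=tpose();go([.47,-.33,.25],0.0,T)
E
```

```text
tool [ 0.5131 -0.3212  0.02  ] 0.6053392939139525
tooltip [ 0.6009 -0.3356  0.013 ] 0.6882674100240374
decoy [ 0.3483 -0.1012  0.02  ] 0.3626941754603844
mat [ 0.5221 -0.3391  0.003 ] 0.6225676465716337
b0 [0.4751 0.3524 0.031 ] 0.591526321811417
b1 [0.4453 0.2649 0.031 ] 0.5180964444638918
plung [0.5817 0.1187 0.068 ] 0.5936377293270968
lidFL [0.5241 0.0919 0.059 ] 0.5320899314657631
lidFR [ 0.4877 -0.0945  0.059 ] 0.4968255975705843
lidBR [ 0.5956 -0.1118  0.059 ] 0.6060202084607447
lidBL [0.6244 0.0726 0.059 ] 0.628641877623861
lamp [ 0.7456 -0.1599  0.08  ] 0.762560678523363
carton [ 0.7115 -0.3385  0.06  ] 0.7878793246700652
reel [0.7471 0.1659 0.055 ] 0.7652940356015712
go dx 0.6511 dy -0.3028 dz -0.0389 yaw 0.2372
```

>>> send_rows([
  {"dx": 0.1,"dy": -0.05,"dz": 0.0,"yaw": 0.12,"claw": -1},
  {"dx": 0.2,"dy": -0.1,"yaw": 0.24,"claw": -1},
  {"dx": 0.3,"dy": -0.15,"dz": 0.05,"yaw": 0.34,"claw": -1},
  {"dx": 0.45,"dy": -0.2,"dz": 0.1,"yaw": 0.34,"claw": -1},
  {"dx": 0.6,"dy": -0.25,"dz": 0.15,"yaw": 0.34,"claw": -1},
  {"dx": 0.76,"dy": -0.26,"dz": 0.16,"yaw": 0.34,"claw": -1},
  {"dx": 0.76,"dy": -0.26,"dz": 0.16,"yaw": 0.34,"claw": -1},
  {"dx": 0.76,"dy": -0.26,"dz": 0.16,"yaw": 0.34,"claw": -1},
  {"dx": 0.76,"dy": -0.26,"dz": 0.16,"yaw": 0.34,"claw": -1},
  {"dx": 0.76,"dy": -0.26,"dz": 0.16,"yaw": 0.34,"claw": -1},
])

```text
invalid input
```

```bash
python3 - <<'E'
from h import *
T=snap('w1');print(T.round(4),yaw(T),[np.round(wproj(p,T),1) for p in ([.513,-.321,.023],[.601,-.336,.013])])
E
```

```text
[[ 9.374e-01  3.483e-01 -4.000e-04  2.176e-01]
 [ 3.483e-01 -9.374e-01  1.800e-03 -5.853e-01]
 [ 2.000e-04 -1.800e-03 -1.000e+00  2.302e-01]
 [ 0.000e+00  0.000e+00  0.000e+00  1.000e+00]] 0.3558005258777303 [array([151.4, -90.8]), array([ 189.1, -127. ])]
```

View pics/w1.png

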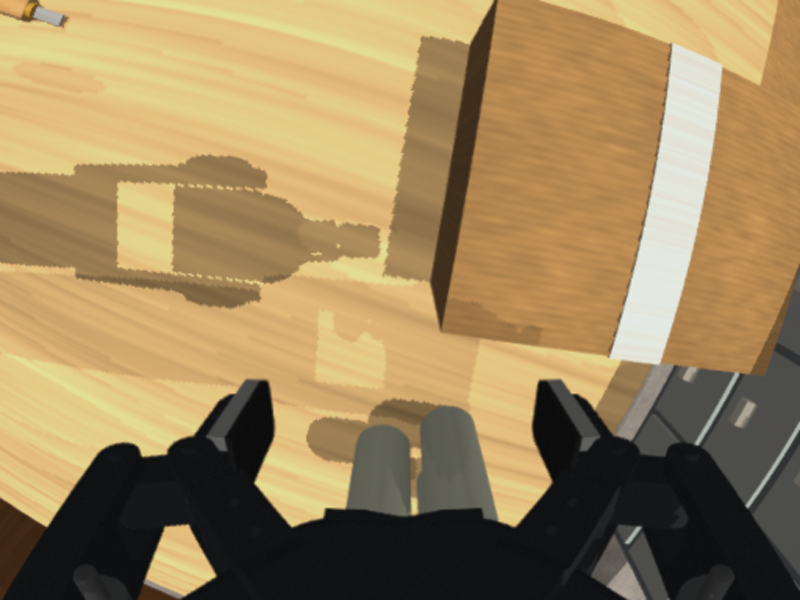

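The picture shows a decoy tool tip at the upper left and a big carton up and to the right, which I should keep clear of. The call was refused, probably because each row needs all its keys. I'll resend it, raised and moving left first.

>>> send_rows([
  {"dx": 0.0,"dy": -0.12,"dz": -0.1,"yaw": 0.12,"claw": -1},
  {"dx": 0.0,"dy": -0.24,"dz": -0.15,"yaw": 0.24,"claw": -1},
  {"dx": 0.1,"dy": -0.3,"dz": -0.15,"yaw": 0.34,"claw": -1},
  {"dx": 0.2,"dy": -0.3,"dz": -0.15,"yaw": 0.34,"claw": -1},
  {"dx": 0.32,"dy": -0.3,"dz": -0.1,"yaw": 0.34,"claw": -1},
  {"dx": 0.44,"dy": -0.28,"dz": 0.0,"yaw": 0.34,"claw": -1},
  {"dx": 0.56,"dy": -0.26,"dz": 0.1,"yaw": 0.34,"claw": -1},
  {"dx": 0.68,"dy": -0.26,"dz": 0.14,"yaw": 0.34,"claw": -1},
  {"dx": 0.76,"dy": -0.26,"dz": 0.16,"yaw": 0.34,"claw": -1},
  {"dx": 0.76,"dy": -0.26,"dz": 0.16,"yaw": 0.34,"claw": -1},
  {"dx": 0.76,"dy": -0.26,"dz": 0.16,"yaw": 0.34,"claw": -1},
  {"dx": 0.76,"dy": -0.26,"dz": 0.16,"yaw": 0.34,"claw": -1},
  {"dx": 0.76,"dy": -0.26,"dz": 0.16,"yaw": 0.34,"claw": -1},
])

```text
time: 1.78
tool_pos: [0.528, -0.3326, 0.1525]
tool_rot: [0.001, 0.997, -0.078, 0.001]
contact_force: [-0.9, -0.0, -0.5]
gripper_width: 1.003
grasp_force: 0.0
```

```bash
python3 - <<'E'
from h import *
T=snap('w2');print(T.round(4),yaw(T),[np.round(wproj(p,T),1)*1.5625 for p in ([.513,-.321,.023],[.601,-.336,.013])])
E
```

```text
[[ 0.9879 -0.1553  0.0012  0.528 ]
 [-0.1553 -0.9879 -0.0012 -0.3326]
 [ 0.0014  0.001  -1.      0.1525]
 [ 0.      0.      0.      1.    ]] -0.15590233945300228 [array([389.84375, 315.625  ]), array([391.25  , 167.8125])]
```

View pics/w2.png

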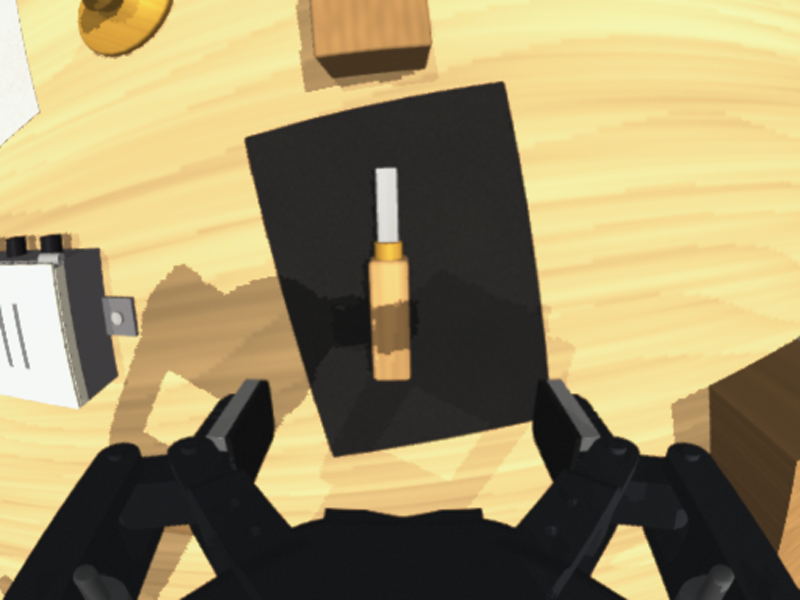

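The picture shows the pry tool on the mat. The handle top runs from (389,261) to (392,380) and the blade end is at (386,168); the carton and lamp are ahead of it and clear.

```bash
python3 - <<'E'
from h import *
np.set_printoptions(precision=4,suppress=True)
d=np.load('pics/w2.npz');T=d['T'];w=lambda u,v,z:wrist(u*.64,v*.64,z,T)
a=[w(371,262,.023),w(408,261,.023),w(374,380,.023),w(410,380,.023),w(376,169,.0143),w(396,169,.0143)]
f,n,t=(a[0]+a[1])/2,(a[2]+a[3])/2,(a[4]+a[5])/2
print(f,n,t,'len',np.linalg.norm((f-n)[:2]),'w',np.linalg.norm(a[0]-a[1]),np.linalg.norm(a[2]-a[3]),'tip-mid',np.linalg.norm((t-(f+n)/2)[:2]))
yw=np.arctan2(*(t-n)[1::-1]);c=(f+n)/2;print('yaw',yw,c, 'tip-based c',t[:2]-.095*np.array([np.cos(yw),np.sin(yw)]))
go([*c[:2],.010],yw,T); go([*c[:2],.06],yw,T)
E
```

```text
[ 0.5464 -0.3263  0.023 ] [ 0.4694 -0.3151  0.023 ] [ 0.6008 -0.3328  0.0143] len 0.07778714838421145 w 0.022049020831852232 0.02331462112740761 tip-mid 0.09367779508682161
yaw -0.1340162112192059 [ 0.5079 -0.3207  0.023 ] tip-based c [ 0.5067 -0.3201]
go dx -0.0437 dy -0.0176 dz 0.2849 yaw -0.0146
go dx -0.0435 dy -0.0175 dz 0.1849 yaw -0.0146
```

>>> send_rows([
  {"dx": -0.044,"dy": -0.018,"dz": 0.1,"yaw": -0.015,"claw": -1},
  {"dx": -0.044,"dy": -0.018,"dz": 0.2,"yaw": -0.015,"claw": -1},
  {"dx": -0.044,"dy": -0.018,"dz": 0.26,"yaw": -0.015,"claw": -1},
  {"dx": -0.044,"dy": -0.018,"dz": 0.286,"yaw": -0.015,"claw": -1},
  {"dx": -0.044,"dy": -0.018,"dz": 0.286,"yaw": -0.015,"claw": -1},
  {"dx": -0.044,"dy": -0.018,"dz": 0.286,"yaw": -0.015,"claw": 1},
  {"dx": -0.044,"dy": -0.018,"dz": 0.286,"yaw": -0.015,"claw": 1},
  {"dx": -0.044,"dy": -0.018,"dz": 0.286,"yaw": -0.015,"claw": 1},
  {"dx": -0.044,"dy": -0.018,"dz": 0.286,"yaw": -0.015,"claw": 1},
  {"dx": -0.044,"dy": -0.018,"dz": 0.286,"yaw": -0.015,"claw": 1},
  {"dx": -0.044,"dy": -0.018,"dz": 0.286,"yaw": -0.015,"claw": 1},
  {"dx": -0.044,"dy": -0.018,"dz": 0.286,"yaw": -0.015,"claw": 1},
])

```text
time: 3.32
tool_pos: [0.509, -0.3199, 0.0094]
tool_rot: [0.0, 0.998, -0.066, 0.001]
contact_force: [-0.9, -0.4, 6.3]
gripper_width: 0.26
grasp_force: 61.4
```

```bash
python3 - <<'E'
from h import *
T=tpose();print(yaw(T));go([.509,-.32,.16],yaw(T));go([.42,.015,.16],-.17)
E
```

```text
-0.13166023531839058
go dx 0.0005 dy 0.0005 dz -0.3013 yaw -0.0000
go dx -0.2639 dy -0.6403 dz -0.3022 yaw 0.0256
```

>>> send_rows([
  {"dx": 0,"dy": 0,"dz": -0.06,"yaw": 0,"claw": 1},
  {"dx": 0,"dy": 0,"dz": -0.15,"yaw": 0,"claw": 1},
  {"dx": 0,"dy": 0,"dz": -0.25,"yaw": 0,"claw": 1},
  {"dx": -0.05,"dy": -0.1,"dz": -0.3,"yaw": 0.0,"claw": 1},
  {"dx": -0.1,"dy": -0.2,"dz": -0.3,"yaw": 0.01,"claw": 1},
  {"dx": -0.15,"dy": -0.3,"dz": -0.3,"yaw": 0.02,"claw": 1},
  {"dx": -0.2,"dy": -0.4,"dz": -0.3,"yaw": 0.026,"claw": 1},
  {"dx": -0.24,"dy": -0.5,"dz": -0.3,"yaw": 0.026,"claw": 1},
  {"dx": -0.264,"dy": -0.6,"dz": -0.3,"yaw": 0.026,"claw": 1},
  {"dx": -0.264,"dy": -0.64,"dz": -0.3,"yaw": 0.026,"claw": 1},
  {"dx": -0.264,"dy": -0.64,"dz": -0.3,"yaw": 0.026,"claw": 1},
  {"dx": -0.264,"dy": -0.64,"dz": -0.3,"yaw": 0.026,"claw": 1},
  {"dx": -0.264,"dy": -0.64,"dz": -0.3,"yaw": 0.026,"claw": 1},
])

```text
time: 4.95
tool_pos: [0.4194, 0.0144, 0.1581]
tool_rot: [0.0, 0.996, -0.086, -0.0]
contact_force: [0.2, 1.0, 0.0]
gripper_width: 0.26
grasp_force: 60.7
```

```bash
python3 - <<'E'
from h import *
T=snap('w3');print(T.round(4),yaw(T),manip.state()['gripper_width'])
E
```

```text
[[ 9.852e-01 -1.714e-01 -6.000e-04  4.194e-01]
 [-1.714e-01 -9.852e-01 -2.000e-04  1.440e-02]
 [-5.000e-04  3.000e-04 -1.000e+00  1.581e-01]
 [ 0.000e+00  0.000e+00  0.000e+00  1.000e+00]] -0.1722368489816591 0.2639556264441559
```

View pics/w3.png

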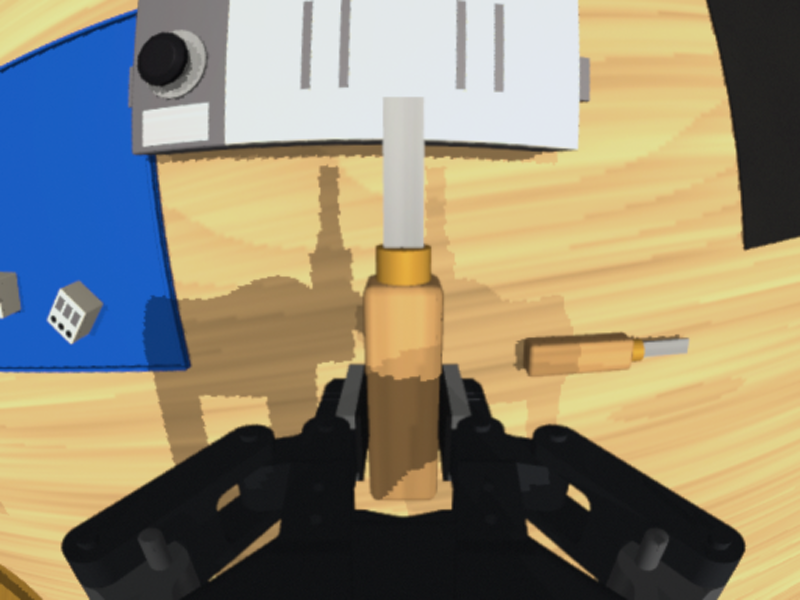

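Cover front edge runs near row 150 from (224,150) to (578,150), plunger head is at (163,60), and the blade end is at (404,97), held straight. A block sits at (75,312).

```bash
python3 - <<'E'
from h import *
np.set_printoptions(precision=4,suppress=True)
d=np.load('pics/w3.npz');T=d['T'];im=d['im'].astype(int);g=im.mean(2)
for u in (150,180,230,290,320,350): print(u,g[84:106,u].astype(int))
for v in (20,50,80): print('row',v,'L',g[v,134:156].astype(int),'R',g[v,355:380].astype(int))
print('row150s blade', g[58:68,258].astype(int), g[80,240:276].astype(int), g[130,240:276].astype(int))
E
```

```text
150 [230 230 230 230 230 230 230 211 106  52  44  66  86  91  92  95 108 133
 146 180 185 185]
180 [231 230 231 230 230 222 158  86  46  51  88  93  95  95  95  94 108 173
 181 184 184 184]
230 [232 231 232 230 205 129  68  44  60  98 101 101 100 100 109 158 175 188
 192 192 192 191]
290 [232 232 232 232 231 216 147  73  42  51  99 102 102 102 103 103 112 164
 188 191 191 192]
320 [232 233 233 233 233 232 228 184  93  49  46  74 100 103 103 103 104 114
 174 192 195 196]
350 [233 232 233 232 232 233 232 232 231 212 131  62  56 119 174 179 180 181
 182 183 189 196]
row 20 L [125 125 126 127 127 126 126 126 127 127 128 149 224 229 230 230 230 230
 230 230 230 230] R [232 232 232 232 232 231 231 232 232 231 231 232 231 232 230 215 194 190
 190 190 191 190 191 190 190]
row 50 L [127 126 126 127 127 127 127 127 128 138 198 228 230 230 230 230 230 230
 230 230 230 230] R [232 232 233 232 232 232 232 232 232 232 233 232 232 232 231 213 159 146
 145 146 145 147 158 169 171]
row 80 L [132 127 128 128 128 128 128 129 129 147 223 230 230 230 230 230 230 230
 230 230 230 230] R [233 232 232 233 233 232 232 232 233 232 233 232 232 233 229 183 186 187
 187 187 187 188 188 188 188]
row150s blade [231 231 231 229 207 202 201 201 201 201] [231 232 232 231 228 202 198 199 201 201 202 203 203 204 204 204 203 202
 200 199 199 198 199 198 196 196 196 197 198 199 203 220 231 232 232 232] [182 182 182 182 185 189 190 191 192 193 194 194 195 196 196 196 195 194
 192 190 189 189 190 189 188 188 188 188 190 191 193 186 167 163 162 162]
```

```bash
python3 - <<'E'
from h import *
np.set_printoptions(precision=4,suppress=True)
d=np.load('pics/w3.npz');T=d['T'];w=lambda u,v,z=.059:wrist(u,v,z,T)
P=np.array([w(u,v) for u,v in((150,92),(180,90.2),(230,89),(290,90.2),(320,91.5),(350,94))])
b=np.polyfit(P[:,1],P[:,0],1);yw=-np.arctan(b[0]);print('resid mm',1e3*(np.polyval(b,P[:,1])-P[:,0]),'yaw',yw)
L=[w(145.3,20),w(143.8,50),w(143.3,80)];Rr=[w(370.5,20),w(370.7,50),w(369.7,80)]
X=np.array([np.cos(yw),np.sin(yw)]);Y=np.array([-X[1],X[0]])
print('Ly',[p[:2]@Y for p in L],'Ry',[p[:2]@Y for p in Rr],'Fx',P[:,:2]@X)
ym=np.mean([p[:2]@Y for p in L]+[p[:2]@Y for p in Rr]);fx=np.mean(P[:,:2]@X)
for c in(fx+.0525,): 
    H=X*c+Y*(ym+.035);print('hub',H,'notch',H-.0525*X-.035*Y)
print('plunger expected',H+.098*Y,'seen',w(163*.64,60*.64,.068))
tz=.1617
tip=wrist(258,62,tz+.00125,T);tl=wrist(244.7,80,tz+.001,T);tr=wrist(271.2,80,tz+.001,T);print('tip',tip,'w',np.linalg.norm(tl-tr),'tip-tcp tool',T[:3,:3].T@(tip-T[:3,3]))
m=(tl+tr)/2;ml,mr=wrist(244.0,130,tz+.001,T),wrist(271.2,130,tz+.001,T);m2=(ml+mr)/2;print('blade yaw',np.arctan2(*(m-m2)[1::-1]))
np.save('hub.npy',[*H,yw])
E
```

```text
resid mm [ 0.038  -0.0506 -0.0112  0.1026 -0.1291  0.0502] yaw -0.18933592904055757
Ly [np.float64(0.19107885922563345), np.float64(0.19127493836041665), np.float64(0.19127806508772888)] Ry [np.float64(0.002345263800841447), np.float64(0.0024533573803520005), np.float64(0.0029636768997059392)] Fx [0.4963 0.4964 0.4963 0.4962 0.4964 0.4963]
hub [0.5638 0.0263] notch [0.5057 0.0018]
plunger expected [0.5823 0.1225] seen [0.5788 0.1185 0.068 ]
tip [ 0.5116 -0.0006  0.163 ] w 0.011965447059746018 tip-tcp tool [ 0.0934 -0.001  -0.0049]
blade yaw -0.17985087028969274
```

```bash
cat >> h.py <<'E'
def hub():
    x,y,yw=np.load('hub.npy'); M=np.eye(4); M[:3,:3]=R.from_euler('z',yw).as_matrix(); M[:2,3]=x,y; return M,yw
def H(x,y,z):
    return (hub()[0]@[x/1e3,y/1e3,z/1e3,1])[:3]
E
python3 - <<'E'
from h import *
T=tpose();yw=hub()[1];t=yw+.008
off=R.from_euler('z',t).as_matrix()@[.0934,.001,.0036]
for x,z in((-72.5,110),(-72.5,48.5),(-32.5,48.5)): go(H(x,-35,z)-off,t,T)
print(H(-72.5,-35,48.5)-off)
E
```

```text
go dx -0.0525 dy -0.0050 dz 0.1035 yaw 0.0060
go dx -0.0524 dy -0.0050 dz 0.2265 yaw 0.0060
go dx 0.0276 dy -0.0037 dz 0.2265 yaw 0.0060
[0.39397695 0.02138491 0.0449    ]
```

>>> send_rows([
  {"dx": -0.053,"dy": -0.005,"dz": 0,"yaw": 0.006,"claw": 1},
  {"dx": -0.053,"dy": -0.005,"dz": 0.08,"yaw": 0.006,"claw": 1},
  {"dx": -0.053,"dy": -0.005,"dz": 0.16,"yaw": 0.006,"claw": 1},
  {"dx": -0.053,"dy": -0.005,"dz": 0.2,"yaw": 0.006,"claw": 1},
  {"dx": -0.053,"dy": -0.005,"dz": 0.2265,"yaw": 0.006,"claw": 1},
  {"dx": -0.053,"dy": -0.005,"dz": 0.2265,"yaw": 0.006,"claw": 1},
  {"dx": -0.053,"dy": -0.005,"dz": 0.2265,"yaw": 0.006,"claw": 1},
  {"dx": -0.053,"dy": -0.005,"dz": 0.2265,"yaw": 0.006,"claw": 1},
])

```text
time: 6.0
tool_pos: [0.3947, 0.022, 0.0463]
tool_rot: [0.0, 0.996, -0.09, 0.001]
contact_force: [-0.3, -0.3, -0.8]
gripper_width: 0.259
grasp_force: 60.7
```

```bash
python3 - <<'E'
from h import *
T=snap('w4',crop=(140,20,380,200));print(T[:3,3],yaw(T))
im=manip.grab_frame('scene');
tip=T[:3,3]+T[:3,:3]@[.0934,-.001,-.0036]
K,E=cam('scene')
for P in(tip,H(-52.5,-35,48.5)):
    c=E[:3,:3]@P+E[:3,3];c=K@c;print(P,c[:2]/c[2], wproj(P,T))
off=R.from_euler('z',hub()[1]+.008).as_matrix()@[.0934,.001,.0036]
for x in(-56,-32.5): go(H(x,-35,48.5)-off,hub()[1]+.008,T)
E
```

```text
[0.39474312 0.02202187 0.04625509] -0.17974429307938475
[0.48680875 0.00630909 0.05006926] [242.92950689 183.50546942] (np.float64(258.0511609609677), np.float64(62.47642028921018))
[0.50566847 0.00176027 0.0485    ] [245.52701414 188.520214  ] (np.float64(260.40587199300154), np.float64(23.707807294588548))
go dx 0.0317 dy 0.0018 dz 0.0028 yaw 0.0011
go dx 0.0787 dy 0.0023 dz 0.0029 yaw 0.0011
```

View pics/w4.png

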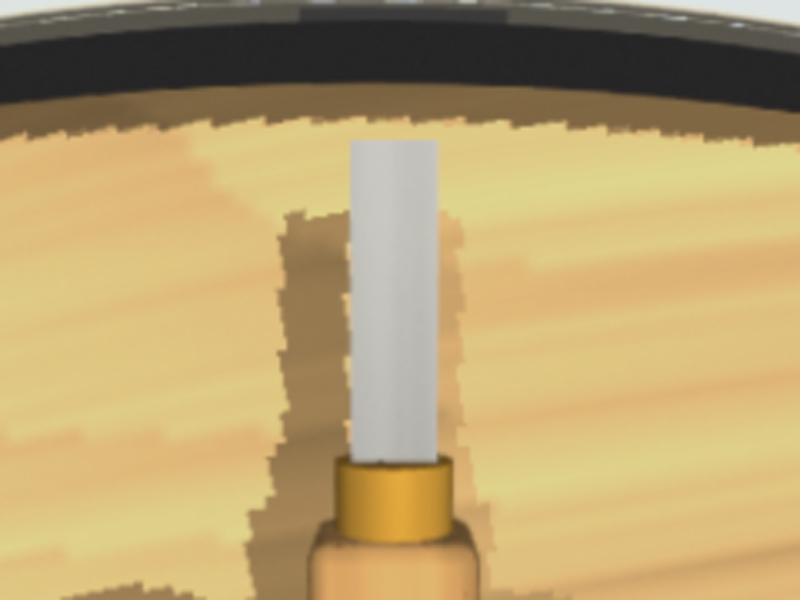

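The crop shows the dark notch at columns 302–508 (centre 405), row 15, and the blade centred at 394 with its end at row 140. That agrees with the prediction.

>>> send_rows([
  {"dx": 0.01,"dy": 0.001,"dz": 0.001,"yaw": 0.001,"claw": 1},
  {"dx": 0.02,"dy": 0.002,"dz": 0.001,"yaw": 0.001,"claw": 1},
  {"dx": 0.03,"dy": 0.002,"dz": 0.001,"yaw": 0.001,"claw": 1},
  {"dx": 0.03,"dy": 0.002,"dz": 0.001,"yaw": 0.001,"claw": 1},
  {"dx": 0.03,"dy": 0.002,"dz": 0.001,"yaw": 0.001,"claw": 1},
  {"dx": 0.03,"dy": 0.002,"dz": 0.001,"yaw": 0.001,"claw": 1},
])

```text
time: 6.85
tool_pos: [0.4082, 0.0186, 0.0445]
tool_rot: [-0.0, 0.996, -0.09, -0.0]
contact_force: [-0.5, -0.1, -1.3]
gripper_width: 0.261
grasp_force: 60.7
```

```bash
python3 - <<'E'
from h import *
T=tpose();print(T[:3,3],yaw(T))
off=R.from_euler('z',hub()[1]+.008).as_matrix()@[.0934,.001,.0036]
for x in(-52.5,-32.5): go(H(x,-35,48.5)-off,hub()[1]+.008,T)
E
```

```text
[0.40816509 0.01857289 0.04445807] -0.18114506733465244
go dx 0.0111 dy -0.0001 dz -0.0009 yaw 0.0001
go dx 0.0511 dy 0.0002 dz -0.0009 yaw 0.0001
```

>>> send_rows([
  {"dx": 0.01,"dy": 0,"dz": -0.001,"yaw": 0,"claw": 1},
  {"dx": 0.02,"dy": 0,"dz": -0.001,"yaw": 0,"claw": 1},
  {"dx": 0.03,"dy": 0,"dz": -0.001,"yaw": 0,"claw": 1},
  {"dx": 0.04,"dy": 0,"dz": -0.001,"yaw": 0,"claw": 1},
  {"dx": 0.051,"dy": 0,"dz": -0.001,"yaw": 0,"claw": 1},
  {"dx": 0.051,"dy": 0,"dz": -0.001,"yaw": 0,"claw": 1},
  {"dx": 0.051,"dy": 0,"dz": -0.001,"yaw": 0,"claw": 1},
])

```text
time: 7.72
tool_pos: [0.4333, 0.014, 0.0449]
tool_rot: [-0.0, 0.996, -0.09, -0.0]
contact_force: [-0.4, 0.6, -1.0]
gripper_width: 0.263
grasp_force: 60.7
```

>>> send_rows([
  {"dx": 0.001,"dy": 0,"dz": -0.01,"yaw": 0,"claw": 1},
  {"dx": 0.003,"dy": 0,"dz": -0.022,"yaw": 0,"claw": 1},
  {"dx": 0.005,"dy": 0,"dz": -0.036,"yaw": 0,"claw": 1},
  {"dx": 0.009,"dy": 0,"dz": -0.048,"yaw": 0,"claw": 1},
  {"dx": 0.013,"dy": 0,"dz": -0.06,"yaw": 0,"claw": 1},
  {"dx": 0.018,"dy": 0,"dz": -0.07,"yaw": 0,"claw": 1},
  {"dx": 0.023,"dy": 0,"dz": -0.08,"yaw": 0,"claw": 1},
  {"dx": 0.03,"dy": 0,"dz": -0.09,"yaw": 0,"claw": 1},
  {"dx": 0.04,"dy": 0,"dz": -0.103,"yaw": 0,"claw": 1},
  {"dx": 0.04,"dy": 0,"dz": -0.103,"yaw": 0,"claw": 1},
  {"dx": 0.04,"dy": 0,"dz": -0.103,"yaw": 0,"claw": 1},
])

```text
time: 9.1
tool_pos: [0.4537, 0.0103, 0.0971]
tool_rot: [-0.0, 0.996, -0.09, 0.001]
contact_force: [0.1, -0.7, -0.5]
gripper_width: 0.265
grasp_force: 60.7
```

```bash
python3 - <<'E'
from h import *
cv2.imwrite('pics/s5.png',cv2.resize(manip.grab_frame('scene')[120:300,130:370,::-1],(800,600),interpolation=cv2.INTER_CUBIC))
E
```

View pics/s5.png

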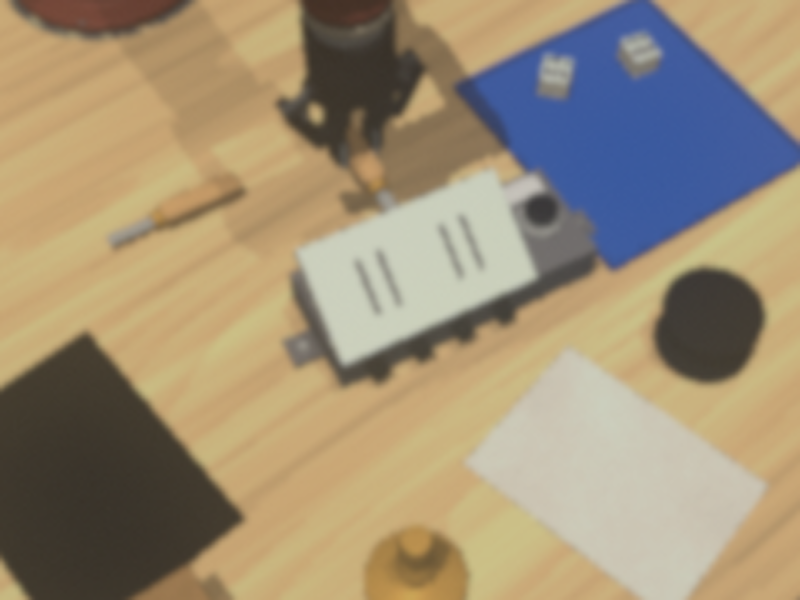

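The cover is raised, with the blade under its front edge at (390,200). I'll carry on along the arc past upright.

>>> send_rows([
  {"dx": 0.012,"dy": 0,"dz": -0.012,"yaw": 0,"claw": 1},
  {"dx": 0.025,"dy": 0,"dz": -0.024,"yaw": 0,"claw": 1},
  {"dx": 0.038,"dy": 0,"dz": -0.034,"yaw": 0,"claw": 1},
  {"dx": 0.054,"dy": 0,"dz": -0.042,"yaw": 0,"claw": 1},
  {"dx": 0.07,"dy": 0,"dz": -0.049,"yaw": 0,"claw": 1},
  {"dx": 0.085,"dy": 0,"dz": -0.054,"yaw": 0,"claw": 1},
  {"dx": 0.1,"dy": 0,"dz": -0.057,"yaw": 0,"claw": 1},
  {"dx": 0.118,"dy": 0,"dz": -0.059,"yaw": 0,"claw": 1},
  {"dx": 0.136,"dy": 0,"dz": -0.06,"yaw": 0,"claw": 1},
  {"dx": 0.15,"dy": 0,"dz": -0.06,"yaw": 0,"claw": 1},
  {"dx": 0.165,"dy": 0,"dz": -0.058,"yaw": 0,"claw": 1},
  {"dx": 0.165,"dy": 0,"dz": -0.058,"yaw": 0,"claw": 1},
  {"dx": 0.165,"dy": 0,"dz": -0.058,"yaw": 0,"claw": 1},
])

```text
time: 10.78
tool_pos: [0.5347, -0.0046, 0.1259]
tool_rot: [-0.0, 0.996, -0.09, 0.001]
contact_force: [0.4, -0.5, -0.8]
gripper_width: 0.263
grasp_force: 60.7
```

```bash
python3 - <<'E'
from h import *
T=tpose();M,_=hub()
tip=T[:3,3]+T[:3,:3]@[.0934,-.001,-.0036];print((np.linalg.inv(M)@np.r_[tip,1])*1e3)
go([.44,.01,.2],yaw(T));go([.51,-.32,.16],-.134);go([.51,-.32,.0095],-.134)
E
```

```text
[  70.58900337  -33.96626365  129.66587501 1000.        ]
go dx -0.1914 dy 0.0055 dz -0.1484 yaw -0.0000
go dx 0.0651 dy 0.6295 dz -0.0681 yaw -0.0314
go dx 0.0647 dy 0.6295 dz 0.2329 yaw -0.0314
```

>>> send_rows([
  {"dx": -0.1,"dy": 0,"dz": 0,"yaw": 0,"claw": 1},
  {"dx": -0.2,"dy": 0,"dz": -0.08,"yaw": 0,"claw": 1},
  {"dx": -0.2,"dy": 0.12,"dz": -0.12,"yaw": 0,"claw": 1},
  {"dx": -0.16,"dy": 0.24,"dz": -0.12,"yaw": 0,"claw": 1},
  {"dx": -0.1,"dy": 0.35,"dz": -0.12,"yaw": -0.01,"claw": 1},
  {"dx": -0.05,"dy": 0.46,"dz": -0.1,"yaw": -0.02,"claw": 1},
  {"dx": 0.0,"dy": 0.56,"dz": -0.05,"yaw": -0.03,"claw": 1},
  {"dx": 0.05,"dy": 0.63,"dz": 0.03,"yaw": -0.03,"claw": 1},
  {"dx": 0.065,"dy": 0.63,"dz": 0.12,"yaw": -0.03,"claw": 1},
  {"dx": 0.065,"dy": 0.63,"dz": 0.19,"yaw": -0.03,"claw": 1},
  {"dx": 0.065,"dy": 0.63,"dz": 0.22,"yaw": -0.03,"claw": 1},
  {"dx": 0.065,"dy": 0.63,"dz": 0.231,"yaw": -0.03,"claw": 1},
  {"dx": 0.065,"dy": 0.63,"dz": 0.231,"yaw": -0.03,"claw": 1},
  {"dx": 0.065,"dy": 0.63,"dz": 0.231,"yaw": -0.03,"claw": 1},
])

```text
time: 12.52
tool_pos: [0.5105, -0.321, 0.012]
tool_rot: [0.001, 0.998, -0.068, 0.001]
contact_force: [-0.1, 1.1, -1.0]
gripper_width: 0.264
grasp_force: 60.7
```

>>> send_rows([
  {"dx": 0,"dy": 0,"dz": 0.003,"yaw": 0,"claw": 1},
  {"dx": 0,"dy": 0,"dz": 0.003,"yaw": 0,"claw": 0.2},
  {"dx": 0,"dy": 0,"dz": 0.003,"yaw": 0,"claw": -0.4},
  {"dx": 0,"dy": 0,"dz": 0.003,"yaw": 0,"claw": -1},
  {"dx": 0,"dy": 0,"dz": 0.003,"yaw": 0,"claw": -1},
  {"dx": 0,"dy": 0,"dz": -0.1,"yaw": 0,"claw": -1},
  {"dx": 0,"dy": 0,"dz": -0.2,"yaw": 0,"claw": -1},
  {"dx": -0.1,"dy": 0,"dz": -0.3,"yaw": 0,"claw": -1},
  {"dx": -0.15,"dy": -0.12,"dz": -0.36,"yaw": 0,"claw": -1},
])

```text
time: 13.65
tool_pos: [0.4469, -0.2639, 0.1866]
tool_rot: [0.001, 0.998, -0.07, 0.002]
contact_force: [-0.5, 0.5, 0.6]
gripper_width: 0.998
grasp_force: 0.0
```

```bash
python3 - <<'E'
from h import *
T=tpose();yw=hub()[1];print(T[:3,3],manip.state()['gripper_width']);go([.40,.0,.22],yw);go([.41,.31,.14],yw)
E
```

```text
[ 0.4468763  -0.26389947  0.18663789] 0.9976503105688393
go dx -0.1664 dy -0.5093 dz -0.0685 yaw 0.0327
go dx -0.2339 dy -1.1264 dz 0.0899 yaw 0.0327
```

>>> send_rows([
  {"dx": -0.08,"dy": -0.12,"dz": -0.04,"yaw": 0.01,"claw": -1},
  {"dx": -0.12,"dy": -0.24,"dz": -0.06,"yaw": 0.02,"claw": -1},
  {"dx": -0.16,"dy": -0.36,"dz": -0.06,"yaw": 0.03,"claw": -1},
  {"dx": -0.17,"dy": -0.48,"dz": -0.06,"yaw": 0.03,"claw": -1},
  {"dx": -0.19,"dy": -0.6,"dz": -0.06,"yaw": 0.03,"claw": -1},
  {"dx": -0.2,"dy": -0.72,"dz": -0.06,"yaw": 0.03,"claw": -1},
  {"dx": -0.21,"dy": -0.84,"dz": -0.03,"yaw": 0.03,"claw": -1},
  {"dx": -0.22,"dy": -0.95,"dz": 0.03,"yaw": 0.03,"claw": -1},
  {"dx": -0.22,"dy": -1.0,"dz": 0.09,"yaw": 0.03,"claw": -1},
  {"dx": -0.22,"dy": -1.0,"dz": 0.09,"yaw": 0.03,"claw": -1},
  {"dx": -0.22,"dy": -1.0,"dz": 0.09,"yaw": 0.03,"claw": -1},
  {"dx": -0.22,"dy": -1.0,"dz": 0.09,"yaw": 0.03,"claw": -1},
])

```text
time: 15.15
tool_pos: [0.4073, 0.2477, 0.1402]
tool_rot: [-0.001, 0.996, -0.091, 0.001]
contact_force: [-0.2, 0.3, 0.7]
gripper_width: 1.003
grasp_force: 0.0
```

```bash
python3 - <<'E'
from h import *
T=snap('w6');print(T.round(4),yaw(T))
E
```

```text
[[ 0.9834 -0.1816  0.0027  0.4073]
 [-0.1816 -0.9834  0.001   0.2477]
 [ 0.0025 -0.0014 -1.      0.1402]
 [ 0.      0.      0.      1.    ]] -0.18263705183593656
```

View pics/w6.png

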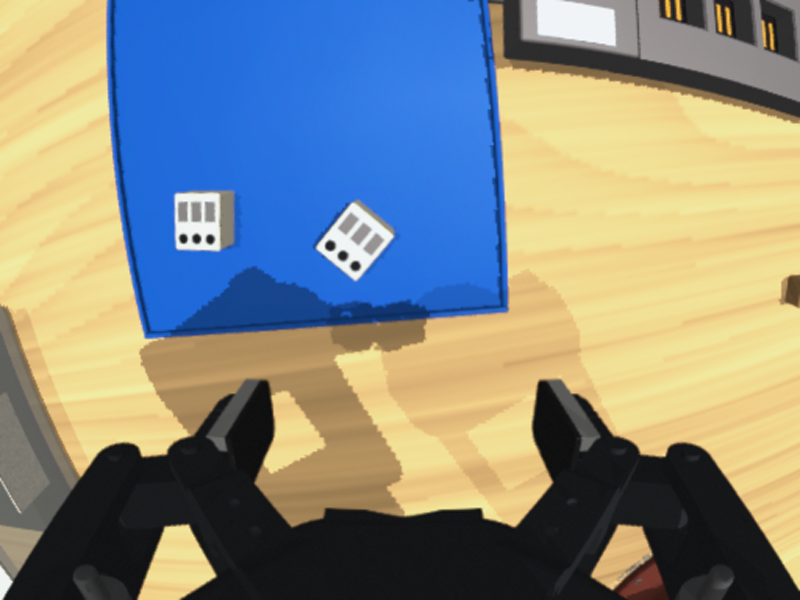

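Two blocks only: A at (198,221), nearly aligned, and B at (355,240), turned about 45°. The open bays show at the upper right.

```bash
cat >> h.py <<'E'
def blocks(f,z=.031):
    d=np.load(f); T=d['T']; im=d['im']; hsv=cv2.cvtColor(im,cv2.COLOR_RGB2HSV)
    blue=cv2.morphologyEx(((hsv[...,0]>95)&(hsv[...,0]<130)&(hsv[...,1]>120)).astype(np.uint8),cv2.MORPH_CLOSE,np.ones((45,45)))
    m=((hsv[...,1]<40)&(hsv[...,2]>195)).astype(np.uint8)&blue
    m=cv2.morphologyEx(m,cv2.MORPH_CLOSE,np.ones((9,9))); out=[]
    for c in cv2.findContours(m,cv2.RETR_EXTERNAL,cv2.CHAIN_APPROX_NONE)[0]:
        if cv2.contourArea(c)<150: continue
        P=np.array([wrist(*p[0],z,T)[:2] for p in c],np.float32)*1000
        (c0,(a,b),an)=cv2.minAreaRect(P); 
        if a<b: a,b,an=b,a,an+90
        out.append((np.array(c0)/1000,a,b,(np.radians(an)+np.pi/2)%np.pi-np.pi/2)); print('block',np.array(c0).round(1),'size %.1f %.1f long-axis yaw %.3f'%out[-1][1:],'px',c.mean(0)[0]*1.5625)
    return out
E
python3 - <<'E'
from h import *
blocks('pics/w6.npz')
E
```

```text
block [444.8 269.4] size 33.4 29.3 long-axis yaw -0.888 px [354.06539352 240.63946759]
block [475.6 358. ] size 33.5 29.2 long-axis yaw -0.252 px [197.29764344 221.02971311]
```

```bash
python3 - <<'E'
from h import *
T=tpose();print(manip.state()['joint_pos']);go([.4448,.2694,.10],2.254);go([.4448,.2694,.12],1.0)
E
```

```text
[ 3.90065086e-01 -2.41369448e-01  2.04249913e+00 -1.17393126e-04
  1.33757378e+00  2.14365279e+00]
go dx 0.0657 dy -0.0563 dz 0.0805 yaw -1.6245
go dx 0.0658 dy -0.0564 dz 0.0405 yaw -0.7885
```

>>> send_rows([
  {"dx": 0.02,"dy": -0.02,"dz": 0,"yaw": -0.12,"claw": -1},
  {"dx": 0.04,"dy": -0.04,"dz": 0,"yaw": -0.24,"claw": -1},
  {"dx": 0.06,"dy": -0.05,"dz": 0,"yaw": -0.36,"claw": -1},
  {"dx": 0.066,"dy": -0.056,"dz": 0,"yaw": -0.48,"claw": -1},
  {"dx": 0.066,"dy": -0.056,"dz": 0,"yaw": -0.6,"claw": -1},
  {"dx": 0.066,"dy": -0.056,"dz": 0,"yaw": -0.72,"claw": -1},
  {"dx": 0.066,"dy": -0.056,"dz": 0,"yaw": -0.84,"claw": -1},
  {"dx": 0.066,"dy": -0.056,"dz": 0,"yaw": -0.96,"claw": -1},
  {"dx": 0.066,"dy": -0.056,"dz": 0,"yaw": -0.96,"claw": -1},
  {"dx": 0.066,"dy": -0.056,"dz": 0,"yaw": -0.96,"claw": -1},
])

```text
time: 16.45
tool_pos: [0.4441, 0.2694, 0.1392]
tool_rot: [0.0, 0.809, 0.587, 0.001]
contact_force: [0.1, 0.0, -0.7]
gripper_width: 1.002
grasp_force: 0.0
```

```bash
python3 - <<'E'
from h import *
T=tpose();print(manip.state()['joint_pos'][5],yaw(T));go([.4448,.2694,.08],2.254);go([.4448,.2694,.019],2.254)
E
```

```text
0.7172247077758955 1.255545119779458
go dx 0.0003 dy 0.0012 dz 0.1184 yaw -0.6656
go dx 0.0002 dy 0.0011 dz 0.2404 yaw -0.6656
```

>>> send_rows([
  {"dx": 0,"dy": 0.001,"dz": 0,"yaw": -0.12,"claw": -1},
  {"dx": 0,"dy": 0.001,"dz": 0,"yaw": -0.24,"claw": -1},
  {"dx": 0,"dy": 0.001,"dz": 0.02,"yaw": -0.36,"claw": -1},
  {"dx": 0,"dy": 0.001,"dz": 0.04,"yaw": -0.48,"claw": -1},
  {"dx": 0,"dy": 0.001,"dz": 0.06,"yaw": -0.6,"claw": -1},
  {"dx": 0,"dy": 0.001,"dz": 0.08,"yaw": -0.666,"claw": -1},
  {"dx": 0,"dy": 0.001,"dz": 0.08,"yaw": -0.666,"claw": -1},
  {"dx": 0,"dy": 0.001,"dz": 0.08,"yaw": -0.666,"claw": -1},
  {"dx": 0,"dy": 0.001,"dz": 0.08,"yaw": -0.666,"claw": -1},
])

```text
time: 17.58
tool_pos: [0.4446, 0.2697, 0.0992]
tool_rot: [0.0, 0.428, 0.904, 0.0]
contact_force: [-0.1, -0.3, 0.1]
gripper_width: 1.002
grasp_force: 0.0
```

```bash
python3 - <<'E'
from h import *
T=snap('w7');print(T[:3,3],yaw(T));o=blocks('pics/w7.npz');go([.4448,.2694,.019],2.254)
E
```

```text
[0.44464355 0.26971689 0.09924629] 2.256590463434294
block [443.5 270.6] size 32.5 29.2 long-axis yaw -0.886 px [400.99798387 322.44959677]
block [474.6 358.8] size 32.3 29.1 long-axis yaw -0.254 px [569.63263359 224.77337786]
go dx -0.0007 dy -0.0003 dz 0.1604 yaw 0.0019
```

>>> send_rows([
  {"dx": 0,"dy": 0,"dz": 0.06,"yaw": 0.002,"claw": -1},
  {"dx": 0,"dy": 0,"dz": 0.12,"yaw": 0.002,"claw": -1},
  {"dx": 0,"dy": 0,"dz": 0.16,"yaw": 0.002,"claw": -1},
  {"dx": 0,"dy": 0,"dz": 0.16,"yaw": 0.002,"claw": -1},
  {"dx": 0,"dy": 0,"dz": 0.16,"yaw": 0.002,"claw": -1},
  {"dx": 0,"dy": 0,"dz": 0.16,"yaw": 0.002,"claw": 1},
  {"dx": 0,"dy": 0,"dz": 0.16,"yaw": 0.002,"claw": 1},
  {"dx": 0,"dy": 0,"dz": 0.16,"yaw": 0.002,"claw": 1},
  {"dx": 0,"dy": 0,"dz": 0.16,"yaw": 0.002,"claw": 1},
  {"dx": 0,"dy": 0,"dz": 0.16,"yaw": 0.002,"claw": 1},
  {"dx": 0,"dy": 0,"dz": 0.16,"yaw": 0.002,"claw": 1},
  {"dx": 0,"dy": 0,"dz": 0.1,"yaw": 0.002,"claw": 1},
  {"dx": 0,"dy": 0,"dz": 0.0,"yaw": 0.002,"claw": 1},
  {"dx": 0,"dy": 0,"dz": -0.1,"yaw": 0.002,"claw": 1},
  {"dx": 0,"dy": 0,"dz": -0.1,"yaw": 0.002,"claw": 1},
])

```text
time: 19.5
tool_pos: [0.4468, 0.2707, 0.1532]
tool_rot: [0.003, 0.429, 0.903, 0.003]
contact_force: [0.4, -0.3, -1.0]
gripper_width: 0.327
grasp_force: 59.9
```

```bash
python3 - <<'E'
from h import *
T=tpose();print(H(-5,-98,45),H(-5,-14,45),manip.state()['joint_pos'][5])
for y in(28,-14): go(H(-5,y,110),hub()[1]+np.pi)
E
```

```text
[ 0.54046259 -0.0690537   0.045     ] [0.55627196 0.01344517 0.045     ] -0.2818175828157494
go dx -0.4830 dy -0.0918 dz 0.0869 yaw -0.4650
go dx -0.5369 dy -0.1561 dz 0.0865 yaw -0.4650
```

```bash
python3 - <<'E'
from h import *
go(H(-5,-56,110),hub()[1]+np.pi)
E
```

```text
go dx -0.5909 dy -0.2205 dz 0.0861 yaw -0.4650
```

>>> send_rows([
  {"dx": -0.1,"dy": 0.05,"dz": 0,"yaw": -0.12,"claw": 1},
  {"dx": -0.2,"dy": 0.05,"dz": 0,"yaw": -0.24,"claw": 1},
  {"dx": -0.3,"dy": 0.0,"dz": 0,"yaw": -0.36,"claw": 1},
  {"dx": -0.4,"dy": -0.05,"dz": 0,"yaw": -0.465,"claw": 1},
  {"dx": -0.5,"dy": -0.12,"dz": 0,"yaw": -0.465,"claw": 1},
  {"dx": -0.56,"dy": -0.18,"dz": 0.04,"yaw": -0.465,"claw": 1},
  {"dx": -0.59,"dy": -0.22,"dz": 0.085,"yaw": -0.465,"claw": 1},
  {"dx": -0.59,"dy": -0.22,"dz": 0.085,"yaw": -0.465,"claw": 1},
  {"dx": -0.59,"dy": -0.22,"dz": 0.085,"yaw": -0.465,"claw": 1},
  {"dx": -0.59,"dy": -0.22,"dz": 0.085,"yaw": -0.465,"claw": 1},
  {"dx": -0.59,"dy": -0.22,"dz": 0.085,"yaw": -0.465,"claw": 1},
])

```text
time: 20.88
tool_pos: [0.546, -0.0278, 0.1069]
tool_rot: [0.001, 0.094, 0.996, -0.0]
contact_force: [0.2, 0.2, -1.0]
gripper_width: 0.331
grasp_force: 59.9
```

```bash
python3 - <<'E'
from h import *
T=snap('w8');print(T[:3,3],yaw(T))
go(H(-5,-56,110),hub()[1]+np.pi)
for y in(-98,-56,-14,28):print(y,[np.round(np.array(wproj(H(x,y+dy,45),T))*1.5625) for x,dy in((-23.5,-16.5),(-23.5,16.5),(13.5,16.5),(13.5,-16.5))])
E
```

```text
[ 0.5460119  -0.02782335  0.10686365] 2.9536208089066855
go dx -0.0048 dy 0.0012 dz -0.0065 yaw 0.0008
-98 [array([276., 296.]), array([345., 296.]), array([348., 370.]), array([282., 368.])]
-56 [array([365., 296.]), array([437., 296.]), array([435., 370.]), array([367., 370.])]
-14 [array([457., 296.]), array([527., 296.]), array([520., 369.]), array([454., 370.])]
28 [array([545., 296.]), array([607., 296.]), array([598., 366.]), array([537., 368.])]
```

View pics/w8.png

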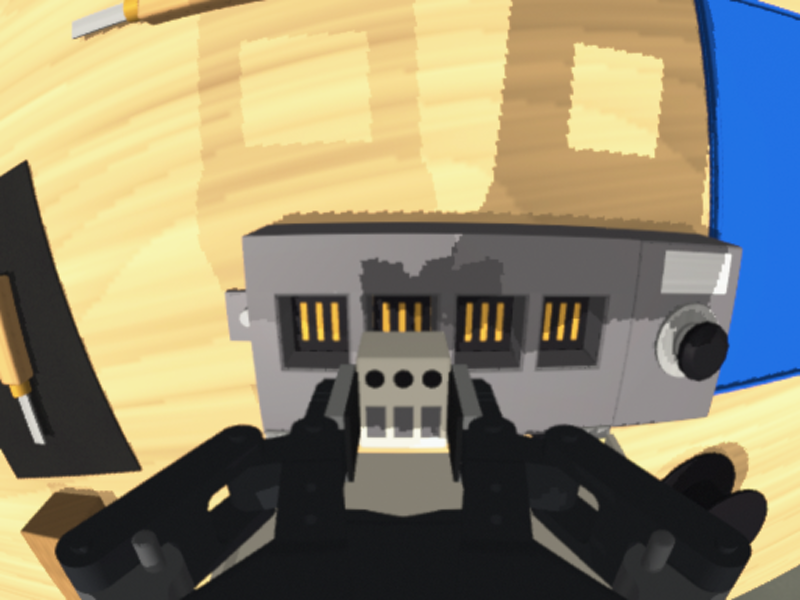

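Bays match the predicted corners to about 1 px (bay0 276–349 at row 296, bay2 457–526). The held block's face spans columns 360–450, rows 333–450.

```bash
python3 - <<'E'
from h import *
d=np.load('pics/w8.npz');T=d['T'];im=d['im'];z0=-.012
for zz in(z0,z0+.026): print(zz,[np.round(np.array(wproj((T@[x,y,zz,1])[:3],T))*1.5625) for x,y in((.017,-.015),(.017,.015),(-.017,.015),(-.017,-.015))])
o=im[190:300,200:315,::-1];cv2.imwrite('pics/w8c.png',cv2.resize(o,None,fx=5,fy=5,interpolation=cv2.INTER_CUBIC))
E
```

```text
-0.012 [array([350., 360.]), array([448., 360.]), array([444., 451.]), array([355., 451.])]
0.013999999999999999 [array([358., 331.]), array([442., 331.]), array([439., 413.]), array([361., 413.])]
```

View pics/w8c.png

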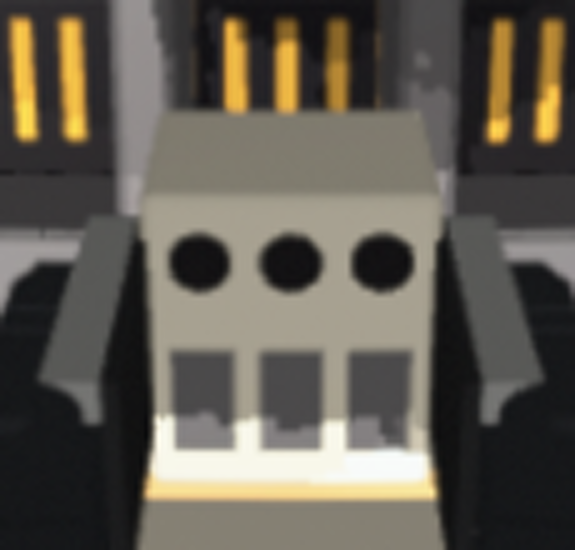

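```bash
python3 - <<'E'
from h import *
T=tpose();print(T[:3,3])
for z in(68,60,46):go(H(-5,-56,z),hub()[1]+np.pi)
E
```

```text
[ 0.54590156 -0.0279343   0.10675515]
go dx -0.0047 dy 0.0012 dz 0.0775 yaw 0.0008
go dx -0.0047 dy 0.0012 dz 0.0935 yaw 0.0008
go dx -0.0046 dy 0.0012 dz 0.1215 yaw 0.0008
```

>>> send_rows([
  {"dx": -0.0047,"dy": 0.0012,"dz": 0.03,"yaw": 0.001,"claw": 1},
  {"dx": -0.0047,"dy": 0.0012,"dz": 0.06,"yaw": 0.001,"claw": 1},
  {"dx": -0.0047,"dy": 0.0012,"dz": 0.08,"yaw": 0.001,"claw": 1},
  {"dx": -0.0047,"dy": 0.0012,"dz": 0.08,"yaw": 0.001,"claw": 1},
  {"dx": -0.0047,"dy": 0.0012,"dz": 0.08,"yaw": 0.001,"claw": 1},
  {"dx": -0.0047,"dy": 0.0012,"dz": 0.08,"yaw": 0.001,"claw": 1},
])

```text
time: 21.68
tool_pos: [0.5483, -0.0285, 0.0667]
tool_rot: [0.001, 0.095, 0.995, -0.0]
contact_force: [0.3, 0.1, -0.8]
gripper_width: 0.331
grasp_force: 59.9
```

```bash
python3 - <<'E'
from h import *
for z in(55,46):go(H(-5,-56,z),hub()[1]+np.pi)
E
```

```text
go dx 0.0002 dy 0.0015 dz 0.0235 yaw -0.0010
go dx 0.0002 dy 0.0015 dz 0.0415 yaw -0.0010
```

>>> send_rows([
  {"dx": 0,"dy": 0.001,"dz": 0.01,"yaw": 0,"claw": 1},
  {"dx": 0,"dy": 0.001,"dz": 0.02,"yaw": 0,"claw": 1},
  {"dx": 0,"dy": 0.001,"dz": 0.028,"yaw": 0,"claw": 1},
  {"dx": 0,"dy": 0.001,"dz": 0.035,"yaw": 0,"claw": 1},
  {"dx": 0,"dy": 0.001,"dz": 0.041,"yaw": 0,"claw": 1},
  {"dx": 0,"dy": 0.001,"dz": 0.041,"yaw": 0,"claw": 1},
])

```text
time: 22.42
tool_pos: [0.5478, -0.0279, 0.0453]
tool_rot: [-0.0, 0.095, 0.995, 0.0]
contact_force: [0.3, 0.9, 0.2]
gripper_width: 0.329
grasp_force: 60.0
```

>>> send_rows([
  {"dx": 0,"dy": 0,"dz": 0,"yaw": 0,"claw": 0.1},
  {"dx": 0,"dy": 0,"dz": 0,"yaw": 0,"claw": 0.1},
  {"dx": 0,"dy": 0,"dz": 0,"yaw": 0,"claw": 0.1},
  {"dx": 0,"dy": 0,"dz": -0.03,"yaw": 0,"claw": 0.1},
  {"dx": 0,"dy": 0,"dz": -0.08,"yaw": 0,"claw": 0.1},
  {"dx": 0,"dy": 0,"dz": -0.08,"yaw": 0,"claw": 1},
  {"dx": 0,"dy": 0,"dz": -0.08,"yaw": 0,"claw": 1},
  {"dx": 0,"dy": 0,"dz": -0.08,"yaw": 0,"claw": 1},
  {"dx": 0,"dy": 0,"dz": -0.08,"yaw": 0,"claw": 1},
  {"dx": 0,"dy": 0,"dz": -0.08,"yaw": 0,"claw": 1},
])

```text
time: 23.68
tool_pos: [0.5476, -0.0279, 0.085]
tool_rot: [-0.0, 0.095, 0.995, 0.0]
contact_force: [0.1, 0.9, 0.7]
gripper_width: -0.001
grasp_force: 0.0
```

```bash
python3 - <<'E'
from h import *
for z in(54,45):go(H(-5,-56,z),hub()[1]+np.pi)
snap('w9',crop=(150,170,350,320))
E
```

```text
go dx -0.0016 dy 0.0005 dz 0.0620 yaw -0.0010
go dx -0.0016 dy 0.0005 dz 0.0800 yaw -0.0010
```

View pics/w9.png

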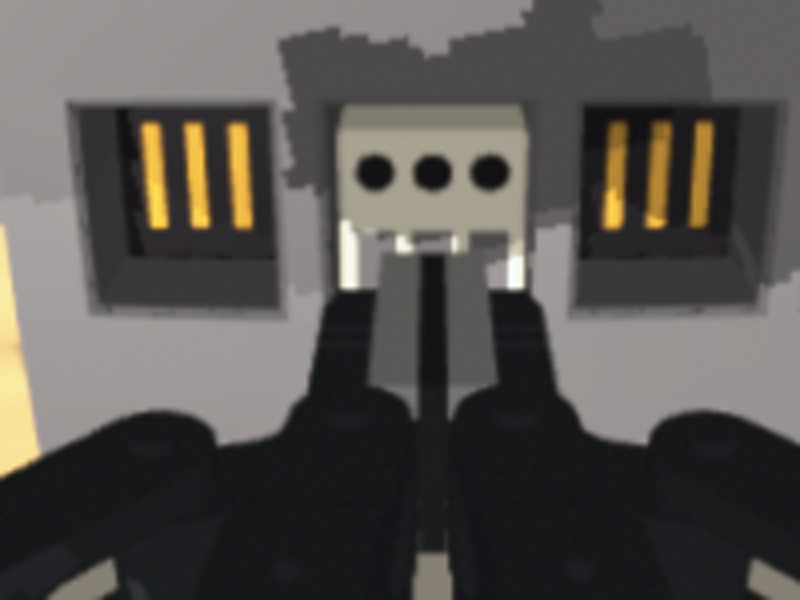

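Block B sits straight in bay 1, still proud, with the closed fingers centred over it. Now pressing.

>>> send_rows([
  {"dx": -0.001,"dy": 0,"dz": 0.03,"yaw": 0,"claw": 1},
  {"dx": -0.001,"dy": 0,"dz": 0.06,"yaw": 0,"claw": 1},
  {"dx": -0.001,"dy": 0,"dz": 0.068,"yaw": 0,"claw": 1},
  {"dx": -0.001,"dy": 0,"dz": 0.074,"yaw": 0,"claw": 1},
  {"dx": -0.001,"dy": 0,"dz": 0.08,"yaw": 0,"claw": 1},
  {"dx": -0.001,"dy": 0,"dz": 0.08,"yaw": 0,"claw": 1},
  {"dx": -0.001,"dy": 0,"dz": 0.08,"yaw": 0,"claw": 1},
])

```text
time: 24.6
tool_pos: [0.548, -0.0279, 0.0455]
tool_rot: [-0.001, 0.095, 0.995, 0.0]
contact_force: [-3.4, 0.7, 5.2]
gripper_width: 0.001
grasp_force: 2.3
```

Nearly flush. One step more to feel the stop.

>>> send_rows([
  {"dx": 0,"dy": 0,"dz": 0.002,"yaw": 0,"claw": 1},
  {"dx": 0,"dy": 0,"dz": 0.003,"yaw": 0,"claw": 1},
  {"dx": 0,"dy": 0,"dz": 0.003,"yaw": 0,"claw": 1},
  {"dx": 0,"dy": 0,"dz": 0.003,"yaw": 0,"claw": 1},
])

```text
time: 25.1
tool_pos: [0.5481, -0.028, 0.045]
tool_rot: [-0.001, 0.095, 0.995, 0.0]
contact_force: [-5.4, 0.5, 11.1]
gripper_width: 0.004
grasp_force: 5.2
```

>>> send_rows([
  {"dx": 0,"dy": 0,"dz": 0.003,"yaw": 0,"claw": 1},
  {"dx": 0,"dy": 0,"dz": 0.003,"yaw": 0,"claw": 1},
  {"dx": 0,"dy": 0,"dz": 0.003,"yaw": 0,"claw": 1},
  {"dx": 0,"dy": 0,"dz": -0.05,"yaw": 0,"claw": 1},
  {"dx": 0,"dy": 0,"dz": -0.15,"yaw": 0,"claw": 1},
  {"dx": 0,"dy": 0,"dz": -0.25,"yaw": 0,"claw": -1},
  {"dx": 0,"dy": 0,"dz": -0.25,"yaw": 0,"claw": -1},
  {"dx": 0,"dy": 0,"dz": -0.25,"yaw": 0,"claw": -1},
])

```text
time: 26.1
tool_pos: [0.548, -0.028, 0.1681]
tool_rot: [-0.0, 0.095, 0.995, 0.0]
contact_force: [0.6, 0.8, -0.1]
gripper_width: 0.633
grasp_force: 0.0
```

```bash
python3 - <<'E'
from h import *
T=tpose();print(T[:3,3]);go([.475,.3585,.12],-.253+np.pi);go([.43,.34,.14],-.253+np.pi)
E
```

```text
[ 0.54798794 -0.02795912  0.16808731]
go dx 0.2898 dy 0.7312 dz 0.0964 yaw 0.0415
go dx 0.3712 dy 0.6778 dz 0.0565 yaw 0.0415
```

>>> send_rows([
  {"dx": 0.04,"dy": 0.1,"dz": 0,"yaw": 0.02,"claw": -1},
  {"dx": 0.09,"dy": 0.22,"dz": 0,"yaw": 0.04,"claw": -1},
  {"dx": 0.14,"dy": 0.34,"dz": 0,"yaw": 0.042,"claw": -1},
  {"dx": 0.18,"dy": 0.46,"dz": 0,"yaw": 0.042,"claw": -1},
  {"dx": 0.23,"dy": 0.58,"dz": 0.03,"yaw": 0.042,"claw": -1},
  {"dx": 0.27,"dy": 0.69,"dz": 0.08,"yaw": 0.042,"claw": -1},
  {"dx": 0.29,"dy": 0.731,"dz": 0.12,"yaw": 0.042,"claw": -1},
  {"dx": 0.29,"dy": 0.731,"dz": 0.12,"yaw": 0.042,"claw": -1},
  {"dx": 0.29,"dy": 0.731,"dz": 0.12,"yaw": 0.042,"claw": -1},
  {"dx": 0.29,"dy": 0.731,"dz": 0.12,"yaw": 0.042,"claw": -1},
])

```text
time: 27.35
tool_pos: [0.4761, 0.3575, 0.1096]
tool_rot: [0.0, 0.127, 0.992, 0.0]
contact_force: [-0.2, -0.2, -0.9]
gripper_width: 1.002
grasp_force: 0.0
```

```bash
python3 - <<'E'
from h import *
T=snap('w10');print(T[:3,3],yaw(T));o=blocks('pics/w10.npz')
for b in o:
    c=b[0]-.0008*T[:2,0]; print(c); go([*c,.1],b[3]+np.pi,T); go([*c,.019],b[3]+np.pi,T)
E
```

```text
[0.47610237 0.35745803 0.10956873] 2.8862790647372747
block [478.5 358.3] size 28.7 23.3 long-axis yaw 1.314 px [403.52864583 323.72395833]
[0.47930214 0.35808351]
go dx -0.0059 dy 0.0028 dz 0.0191 yaw -1.0462
go dx -0.0057 dy 0.0027 dz 0.1811 yaw -1.0462
```

```bash
python3 - <<'E'
from h import *
T=tpose();go([.475,.3582,.019],-.253+np.pi)
E
```

```text
go dx 0.0029 dy 0.0006 dz 0.1817 yaw -0.0016
```

>>> send_rows([
  {"dx": 0.003,"dy": 0.0006,"dz": 0.06,"yaw": -0.002,"claw": -1},
  {"dx": 0.003,"dy": 0.0006,"dz": 0.12,"yaw": -0.002,"claw": -1},
  {"dx": 0.003,"dy": 0.0006,"dz": 0.18,"yaw": -0.002,"claw": -1},
  {"dx": 0.003,"dy": 0.0006,"dz": 0.181,"yaw": -0.002,"claw": -1},
  {"dx": 0.003,"dy": 0.0006,"dz": 0.181,"yaw": -0.002,"claw": -1},
  {"dx": 0.003,"dy": 0.0006,"dz": 0.181,"yaw": -0.002,"claw": -1},
  {"dx": 0.003,"dy": 0.0006,"dz": 0.181,"yaw": -0.002,"claw": 1},
  {"dx": 0.003,"dy": 0.0006,"dz": 0.181,"yaw": -0.002,"claw": 1},
  {"dx": 0.003,"dy": 0.0006,"dz": 0.181,"yaw": -0.002,"claw": 1},
  {"dx": 0.003,"dy": 0.0006,"dz": 0.181,"yaw": -0.002,"claw": 1},
  {"dx": 0.003,"dy": 0.0006,"dz": 0.181,"yaw": -0.002,"claw": 1},
  {"dx": 0.003,"dy": 0.0006,"dz": 0.181,"yaw": -0.002,"claw": 1},
])

```text
time: 28.9
tool_pos: [0.4743, 0.3593, 0.0191]
tool_rot: [0.0, 0.125, 0.992, 0.0]
contact_force: [-0.7, 1.0, 3.2]
gripper_width: 0.333
grasp_force: 60.6
```

```bash
python3 - <<'E'
from h import *
T=tpose();print(T[:3,3]-[.475,.3582,.019],yaw(T));print('block offset in tool',T[:3,:3].T@([.475,.3582,.019]-T[:3,3]))
go([.475,.3582,.15]);go(H(-5,28,110),hub()[1]+np.pi);go(H(-5,28,150),hub()[1]+np.pi)
E
```

```text
[-6.62136776e-04  1.08992052e-03  5.54280867e-05] 2.8908225379701133
block offset in tool [-9.11853590e-04 -8.91560945e-04  5.53736791e-05]
go dx -0.0020 dy -0.0016 dz -0.2619 yaw 0.0000
go dx -0.3253 dy -0.5454 dz -0.1821 yaw -0.0410
go dx -0.3254 dy -0.5454 dz -0.2621 yaw -0.0410
```

>>> send_rows([
  {"dx": 0,"dy": 0,"dz": -0.1,"yaw": 0,"claw": 1},
  {"dx": 0,"dy": 0,"dz": -0.2,"yaw": 0,"claw": 1},
  {"dx": -0.05,"dy": -0.1,"dz": -0.26,"yaw": -0.02,"claw": 1},
  {"dx": -0.12,"dy": -0.2,"dz": -0.26,"yaw": -0.04,"claw": 1},
  {"dx": -0.18,"dy": -0.3,"dz": -0.26,"yaw": -0.041,"claw": 1},
  {"dx": -0.24,"dy": -0.4,"dz": -0.26,"yaw": -0.041,"claw": 1},
  {"dx": -0.3,"dy": -0.5,"dz": -0.23,"yaw": -0.041,"claw": 1},
  {"dx": -0.325,"dy": -0.545,"dz": -0.16,"yaw": -0.041,"claw": 1},
  {"dx": -0.325,"dy": -0.545,"dz": -0.1,"yaw": -0.041,"claw": 1},
  {"dx": -0.325,"dy": -0.545,"dz": -0.1,"yaw": -0.041,"claw": 1},
  {"dx": -0.325,"dy": -0.545,"dz": -0.1,"yaw": -0.041,"claw": 1},
  {"dx": -0.325,"dy": -0.545,"dz": -0.1,"yaw": -0.041,"claw": 1},
])

```text
time: 30.4
tool_pos: [0.5649, 0.0551, 0.0704]
tool_rot: [0.002, 0.094, 0.996, 0.0]
contact_force: [-0.6, 0.0, -0.4]
gripper_width: 0.332
grasp_force: 60.2
```

```bash
python3 - <<'E'
from h import *
T=tpose();print(T[:3,3])
for z in(62,46):go(H(-6.3,28,z),hub()[1]+np.pi)
E
```

```text
[0.56493097 0.05514676 0.0704257 ]
go dx 0.0040 dy -0.0012 dz 0.0168 yaw 0.0006
go dx 0.0041 dy -0.0012 dz 0.0488 yaw 0.0006
```

>>> send_rows([
  {"dx": 0.004,"dy": -0.0012,"dz": 0.0,"yaw": 0.001,"claw": 1},
  {"dx": 0.004,"dy": -0.0012,"dz": 0.01,"yaw": 0.001,"claw": 1},
  {"dx": 0.004,"dy": -0.0012,"dz": 0.01,"yaw": 0.001,"claw": 1},
  {"dx": 0.004,"dy": -0.0012,"dz": 0.01,"yaw": 0.001,"claw": 1},
])

```text
time: 30.9
tool_pos: [0.5616, 0.0545, 0.0634]
tool_rot: [-0.0, 0.095, 0.995, 0.0]
contact_force: [-0.2, 0.2, -0.0]
gripper_width: 0.329
grasp_force: 60.2
```

```bash
python3 - <<'E'
from h import *
T=tpose();print(T[:3,3])
go(H(-6.3,28,46),hub()[1]+np.pi)
E
```

```text
[0.56155296 0.05453215 0.06341519]
go dx -0.0025 dy 0.0013 dz 0.0348 yaw -0.0009
```

>>> send_rows([
  {"dx": -0.0023,"dy": 0.0012,"dz": 0.003,"yaw": -0.001,"claw": 1},
  {"dx": -0.0023,"dy": 0.0012,"dz": 0.012,"yaw": -0.001,"claw": 1},
  {"dx": -0.0023,"dy": 0.0012,"dz": 0.02,"yaw": -0.001,"claw": 1},
  {"dx": -0.0023,"dy": 0.0012,"dz": 0.028,"yaw": -0.001,"claw": 1},
  {"dx": -0.0023,"dy": 0.0012,"dz": 0.034,"yaw": -0.001,"claw": 1},
  {"dx": -0.0023,"dy": 0.0012,"dz": 0.034,"yaw": -0.001,"claw": 1},
])

```text
time: 31.65
tool_pos: [0.5626, 0.0549, 0.0461]
tool_rot: [-0.0, 0.095, 0.996, -0.0]
contact_force: [1.1, 0.3, -0.7]
gripper_width: 0.329
grasp_force: 60.2
```

In freely. Release, rise, close and press.

>>> send_rows([
  {"dx": 0,"dy": 0,"dz": 0,"yaw": 0,"claw": 0.1},
  {"dx": 0,"dy": 0,"dz": 0,"yaw": 0,"claw": 0.1},
  {"dx": 0,"dy": 0,"dz": 0,"yaw": 0,"claw": 0.1},
  {"dx": 0,"dy": 0,"dz": -0.03,"yaw": 0,"claw": 0.1},
  {"dx": 0,"dy": 0,"dz": -0.06,"yaw": 0,"claw": 0.1},
  {"dx": 0,"dy": 0,"dz": -0.06,"yaw": 0,"claw": 1},
  {"dx": 0,"dy": 0,"dz": -0.06,"yaw": 0,"claw": 1},
  {"dx": 0,"dy": 0,"dz": -0.06,"yaw": 0,"claw": 1},
  {"dx": 0,"dy": 0,"dz": -0.06,"yaw": 0,"claw": 1},
  {"dx": 0,"dy": 0,"dz": -0.06,"yaw": 0,"claw": 1},
  {"dx": -0.001,"dy": 0,"dz": -0.03,"yaw": 0,"claw": 1},
  {"dx": -0.001,"dy": 0,"dz": -0.015,"yaw": 0,"claw": 1},
  {"dx": -0.001,"dy": 0,"dz": -0.008,"yaw": 0,"claw": 1},
  {"dx": -0.001,"dy": 0,"dz": -0.002,"yaw": 0,"claw": 1},
  {"dx": -0.001,"dy": 0,"dz": 0.003,"yaw": 0,"claw": 1},
  {"dx": -0.001,"dy": 0,"dz": 0.005,"yaw": 0,"claw": 1},
  {"dx": -0.001,"dy": 0,"dz": 0.005,"yaw": 0,"claw": 1},
])

```text
time: 33.78
tool_pos: [0.5627, 0.0548, 0.045]
tool_rot: [-0.002, 0.094, 0.996, -0.0]
contact_force: [-6.9, 0.2, 9.5]
gripper_width: -0.002
grasp_force: 5.3
```

>>> send_rows([
  {"dx": 0,"dy": 0,"dz": 0.003,"yaw": 0,"claw": 1},
  {"dx": 0,"dy": 0,"dz": 0.003,"yaw": 0,"claw": 1},
  {"dx": 0,"dy": 0,"dz": 0.003,"yaw": 0,"claw": 1},
])

```text
time: 34.15
tool_pos: [0.5628, 0.0548, 0.0449]
tool_rot: [-0.002, 0.094, 0.996, -0.0]
contact_force: [-11.5, 0.1, 18.4]
gripper_width: -0.0
grasp_force: 9.2
```

>>> send_rows([
  {"dx": 0,"dy": 0,"dz": -0.06,"yaw": 0,"claw": 1},
  {"dx": 0,"dy": 0,"dz": -0.16,"yaw": 0,"claw": 1},
  {"dx": 0.1,"dy": 0,"dz": -0.26,"yaw": 0,"claw": 1},
  {"dx": 0.1,"dy": 0,"dz": -0.26,"yaw": 0,"claw": 1},
  {"dx": 0.1,"dy": 0,"dz": -0.26,"yaw": 0,"claw": 1},
])

```text
time: 34.78
tool_pos: [0.5141, 0.0642, 0.1722]
tool_rot: [0.0, 0.094, 0.996, -0.0]
contact_force: [0.6, -0.6, -0.2]
gripper_width: -0.001
grasp_force: 0.0
```

```bash
python3 - <<'E'
from h import *
T=snap('w11',crop=(130,120,400,320));print(T[:3,3])
for p in((110,-35,230),(110,-35,125)):print(H(*p));go(H(*p),hub()[1]+np.pi)
E
```

```text
[0.51413844 0.06419221 0.17217615]
[ 0.6652645  -0.02882332  0.23      ]
go dx -0.3321 dy -0.1256 dz -0.1184 yaw 0.0000
[ 0.6652645  -0.02882332  0.125     ]
go dx -0.3325 dy -0.1255 dz 0.0916 yaw 0.0000
```

View pics/w11.png

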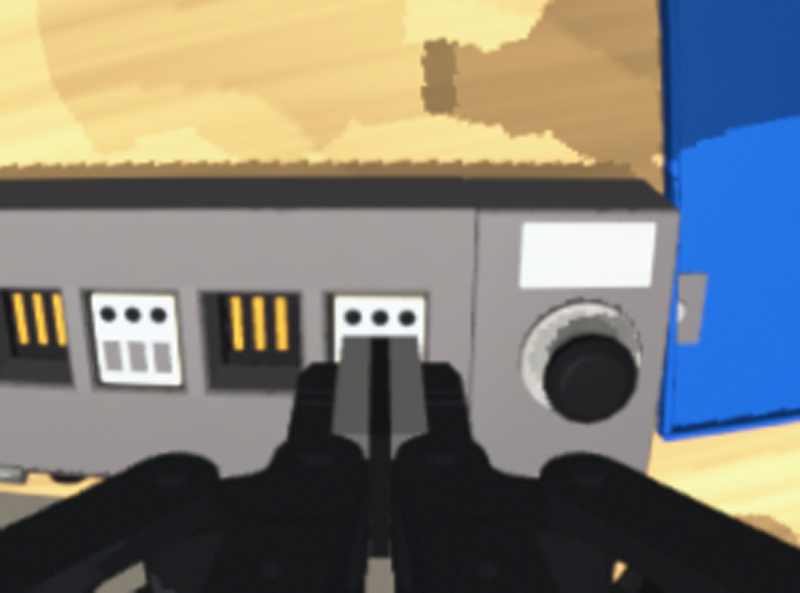

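Both blocks sit flush in bays 1 (135,340) and 3 (380,330). Now I go over the open cover to its back.

>>> send_rows([
  {"dx": 0,"dy": 0,"dz": -0.1,"yaw": 0,"claw": 1},
  {"dx": 0,"dy": -0.05,"dz": -0.18,"yaw": 0,"claw": 1},
  {"dx": -0.1,"dy": -0.125,"dz": -0.18,"yaw": 0,"claw": 1},
  {"dx": -0.2,"dy": -0.125,"dz": -0.18,"yaw": 0,"claw": 1},
  {"dx": -0.3,"dy": -0.125,"dz": -0.18,"yaw": 0,"claw": 1},
  {"dx": -0.34,"dy": -0.125,"dz": -0.18,"yaw": 0,"claw": 1},
  {"dx": -0.34,"dy": -0.125,"dz": -0.16,"yaw": 0,"claw": 1},
  {"dx": -0.34,"dy": -0.125,"dz": -0.08,"yaw": 0,"claw": 1},
  {"dx": -0.34,"dy": -0.125,"dz": 0.0,"yaw": 0,"claw": 1},
  {"dx": -0.34,"dy": -0.125,"dz": 0.06,"yaw": 0,"claw": 1},
  {"dx": -0.34,"dy": -0.125,"dz": 0.09,"yaw": 0,"claw": 1},
  {"dx": -0.34,"dy": -0.125,"dz": 0.09,"yaw": 0,"claw": 1},
  {"dx": -0.34,"dy": -0.125,"dz": 0.09,"yaw": 0,"claw": 1},
])

```text
time: 36.45
tool_pos: [0.6703, -0.0293, 0.1291]
tool_rot: [0.001, 0.094, 0.996, -0.0]
contact_force: [0.5, 0.4, -1.0]
gripper_width: -0.001
grasp_force: 0.0
```

```bash
python3 - <<'E'
from h import *
T=tpose();print(T[:3,3])
for x,h in((105,80),(29,80),(14,72),(0,60),(-15,39),(-22.5,20),(-22.5,14)):print(x,h,end=' ');go(H(x,-35,45+h),hub()[1]+np.pi)
E
```

```text
[ 0.67030522 -0.02928463  0.12911235]
105 80 go dx 0.0201 dy -0.0010 dz 0.0082 yaw 0.0001
29 80 go dx 0.1721 dy -0.0010 dz 0.0078 yaw 0.0001
14 72 go dx 0.2021 dy -0.0010 dz 0.0238 yaw 0.0001
0 60 go dx 0.2302 dy -0.0010 dz 0.0477 yaw 0.0001
-15 39 go dx 0.2603 dy -0.0010 dz 0.0896 yaw 0.0001
-22.5 20 go dx 0.2754 dy -0.0010 dz 0.1276 yaw 0.0001
-22.5 14 go dx 0.2754 dy -0.0010 dz 0.1396 yaw 0.0001
```

>>> send_rows([
  {"dx": 0.03,"dy": 0,"dz": 0.006,"yaw": 0,"claw": 1},
  {"dx": 0.06,"dy": 0,"dz": 0.006,"yaw": 0,"claw": 1},
  {"dx": 0.09,"dy": 0,"dz": 0.006,"yaw": 0,"claw": 1},
  {"dx": 0.12,"dy": 0,"dz": 0.006,"yaw": 0,"claw": 1},
  {"dx": 0.15,"dy": 0,"dz": 0.006,"yaw": 0,"claw": 1},
  {"dx": 0.172,"dy": 0,"dz": 0.008,"yaw": 0,"claw": 1},
  {"dx": 0.172,"dy": 0,"dz": 0.008,"yaw": 0,"claw": 1},
])

```text
time: 37.33
tool_pos: [0.5837, -0.0127, 0.123]
tool_rot: [-0.001, 0.094, 0.996, 0.0]
contact_force: [-0.5, 0.1, 0.1]
gripper_width: -0.003
grasp_force: 0.0
```

>>> send_rows([
  {"dx": 0.015,"dy": 0,"dz": 0.008,"yaw": 0,"claw": 1},
  {"dx": 0.03,"dy": 0,"dz": 0.016,"yaw": 0,"claw": 1},
  {"dx": 0.044,"dy": 0,"dz": 0.028,"yaw": 0,"claw": 1},
  {"dx": 0.058,"dy": 0,"dz": 0.04,"yaw": 0,"claw": 1},
  {"dx": 0.073,"dy": 0,"dz": 0.06,"yaw": 0,"claw": 1},
  {"dx": 0.088,"dy": 0,"dz": 0.082,"yaw": 0,"claw": 1},
  {"dx": 0.097,"dy": 0,"dz": 0.1,"yaw": 0,"claw": 1},
  {"dx": 0.103,"dy": 0,"dz": 0.118,"yaw": 0,"claw": 1},
  {"dx": 0.103,"dy": 0,"dz": 0.126,"yaw": 0,"claw": 1},
  {"dx": 0.103,"dy": 0,"dz": 0.13,"yaw": 0,"claw": 1},
  {"dx": 0.103,"dy": 0,"dz": 0.13,"yaw": 0,"claw": 1},
])

```text
time: 38.7
tool_pos: [0.5343, -0.0033, 0.059]
tool_rot: [-0.001, 0.094, 0.996, 0.0]
contact_force: [-3.0, 0.9, 4.0]
gripper_width: 0.001
grasp_force: 2.2
```

At 0.059 m with 4 N, which is the shut height of the cover top. I'll press a little more, rise, and go over the plunger.

>>> send_rows([
  {"dx": 0,"dy": 0,"dz": 0.004,"yaw": 0,"claw": 1},
  {"dx": 0,"dy": 0,"dz": 0.004,"yaw": 0,"claw": 1},
  {"dx": 0,"dy": 0,"dz": 0.004,"yaw": 0,"claw": 1},
  {"dx": 0,"dy": 0,"dz": -0.05,"yaw": 0,"claw": 1},
  {"dx": 0,"dy": 0,"dz": -0.1,"yaw": 0,"claw": 1},
  {"dx": -0.02,"dy": 0.1,"dz": -0.1,"yaw": 0,"claw": 1},
  {"dx": -0.04,"dy": 0.2,"dz": -0.1,"yaw": 0,"claw": 1},
  {"dx": -0.04,"dy": 0.26,"dz": -0.1,"yaw": 0,"claw": 1},
  {"dx": -0.04,"dy": 0.26,"dz": -0.1,"yaw": 0,"claw": 1},
  {"dx": -0.04,"dy": 0.26,"dz": -0.1,"yaw": 0,"claw": 1},
])

```text
time: 39.95
tool_pos: [0.5784, 0.1201, 0.1082]
tool_rot: [-0.0, 0.095, 0.996, -0.0]
contact_force: [0.1, 0.0, -0.4]
gripper_width: 0.003
grasp_force: 0.0
```

```bash
python3 - <<'E'
from h import *
for z in(72,58):go(H(0,98,z),hub()[1]+np.pi)
cv2.imwrite('pics/s12.png',cv2.resize(manip.grab_frame('scene')[120:300,100:340,::-1],(800,600),interpolation=cv2.INTER_CUBIC))
E
```

```text
go dx -0.0067 dy 0.0062 dz 0.0725 yaw 0.0000
go dx -0.0067 dy 0.0063 dz 0.1005 yaw 0.0000
```

View pics/s12.png

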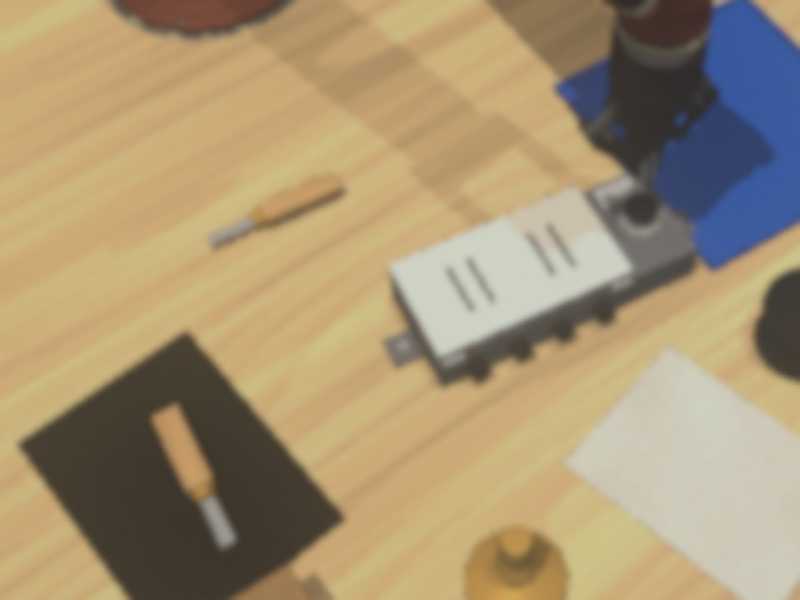

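The cover is shut (510,270), the tool lies on the mat (190,470), and the fingers are by the plunger (640,200). Pressing the plunger.

>>> send_rows([
  {"dx": -0.0067,"dy": 0.006,"dz": 0.04,"yaw": 0,"claw": 1},
  {"dx": -0.0067,"dy": 0.006,"dz": 0.07,"yaw": 0,"claw": 1},
  {"dx": -0.0067,"dy": 0.006,"dz": 0.085,"yaw": 0,"claw": 1},
  {"dx": -0.0067,"dy": 0.006,"dz": 0.095,"yaw": 0,"claw": 1},
  {"dx": -0.0067,"dy": 0.006,"dz": 0.102,"yaw": 0,"claw": 1},
  {"dx": -0.0067,"dy": 0.006,"dz": 0.104,"yaw": 0,"claw": 1},
  {"dx": -0.0067,"dy": 0.006,"dz": 0.104,"yaw": 0,"claw": 1},
  {"dx": -0.0067,"dy": 0.006,"dz": 0.104,"yaw": 0,"claw": 1},
])

```text
time: 41.0
tool_pos: [0.5818, 0.1225, 0.058]
tool_rot: [-0.001, 0.094, 0.996, -0.001]
contact_force: [-7.6, -2.5, 11.6]
gripper_width: 0.001
grasp_force: 5.5
```

>>> send_rows([
  {"dx": 0,"dy": 0,"dz": 0.003,"yaw": 0,"claw": 1},
  {"dx": 0,"dy": 0,"dz": 0.003,"yaw": 0,"claw": 1},
  {"dx": 0,"dy": 0,"dz": 0.003,"yaw": 0,"claw": 1},
])

```text
time: 41.38
tool_pos: [0.5819, 0.1225, 0.0579]
tool_rot: [-0.001, 0.094, 0.996, -0.001]
contact_force: [-11.3, -2.3, 18.3]
gripper_width: -0.001
grasp_force: 9.1
```

>>> send_rows([
  {"dx": 0,"dy": 0,"dz": -0.06,"yaw": 0,"claw": 1},
  {"dx": 0,"dy": 0,"dz": -0.16,"yaw": 0,"claw": 1},
  {"dx": 0.05,"dy": 0.1,"dz": -0.26,"yaw": 0,"claw": 1},
  {"dx": 0.1,"dy": 0.2,"dz": -0.3,"yaw": 0,"claw": 1},
  {"dx": 0.1,"dy": 0.2,"dz": -0.3,"yaw": 0,"claw": 1},
  {"dx": 0.1,"dy": 0.2,"dz": -0.3,"yaw": 0,"claw": 1},
  {"dx": 0.1,"dy": 0.2,"dz": -0.3,"yaw": 0,"claw": 1},
])

```text
time: 42.25
tool_pos: [0.5518, 0.2293, 0.2033]
tool_rot: [-0.001, 0.095, 0.995, -0.001]
contact_force: [-0.2, 0.2, -0.4]
gripper_width: -0.002
grasp_force: 0.0
```

```bash
python3 - <<'E'
from h import *
cv2.imwrite('pics/t13.png',cv2.resize(manip.grab_frame('top')[100:300,60:450,::-1],(800,410),interpolation=cv2.INTER_CUBIC))
E
```

```text
(no output)
```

View pics/t13.png

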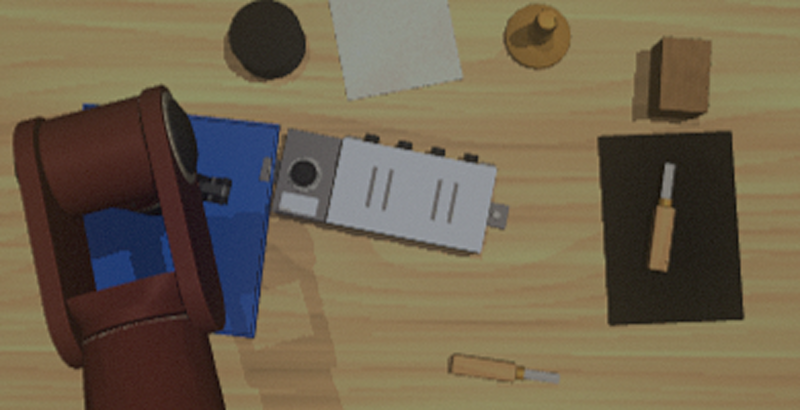

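The cover is shut (410,195), the plunger is up (303,172), the tool is on the mat (662,235), and the bystanders are where they were. Handing in.

```bash
python3 -c "
from plant import manip
print(manip.job_done())"
```

```text
the job is handed in; nothing more can be done
None
```

I handed the job in at about 42 s of the 210 s allowed, but the hand-in gave no verdict: both supplied blocks are flush in bays 1 and 3, the cover is shut, the plunger was pressed to its stop and is back up, the pry tool lies on its mat, and the reel, lamp base and carton look unmoved.

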